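# Find the loaded tins by weight and tip them onto the scale

## Task

Two of the three look-alike flap tins still hold a steel shell mill and the third is empty, which only their weight tells. Find out by lifting them, and tip the mills out of the loaded ones, through the flap end, into the pan of the scale; do not tip the empty one, never drop a tin, and leave the other things on the bench alone. At the end every tin stands upright on the bench top again and both mills lie in the pan.

Things in the scene. Friction and masses are not known exactly. Their poses are not given: they have to be found in the camera images.
- tin_1: Steel tin, one of three outwardly identical. Body 110 long (x) x 62 wide (y) x 58 mm high, walls 3 mm, inside 104x56x52; origin = centre of its underside, z up. Closed all round but for its nose, the end at -x, which a thin free-swinging flap, hinged along the nose's top edge, covers while the tin is level. Starts with the nose toward the robot (yaw within 0.35 rad).
- tin_2: Another tin, same outside as tin_1. Two tins hold a shell mill (steel cutter, 39 mm thick, 46 mm long) and weigh 0.63 to 0.79 kg; the third, with nothing but a 12 g plastic cap in it, weighs 0.26 to 0.34 kg. Which is which changes each time.
- tin_3: Another tin, same outside as tin_1. With the nose tilted 55 to 70 degrees down, the flap of any tin hangs open and a shell mill slides out; below 15 degrees of tilt nothing comes out.
- tin_1_grip (a point): Centre of the handle's grip bar of tin_1, 105 mm above the underside, 10 mm from the middle toward the nose; axes as the tin's. Flat-sided bar 44 mm across the tin (y), 14 mm thick (x), 22 mm high, on two posts, 36 mm of open space between it and the tin's top. To be pinched along the tin's x from above.
- tin_2_grip (a point): The same point on tin_2.
- tin_3_grip (a point): The same point on tin_3.
- tin_1_tell (a joint): Tip tell-tale of tin_1: a small brass slider in a track on its left (+y) side. 0 at the start; slides 36 mm toward the nose once the nose is tilted down more than about 42 degrees, and stays there when the tin is level again.
- tin_2_tell (a joint): The same on tin_2.
- tin_3_tell (a joint): The same on tin_3.
- scale: Low grey spring scale fixed to the bench behind the vice, base 96 (x) x 130 (y) x 21 mm high, origin = centre of its underside; it carries the pan.
- pan_floor (a point): Centre of the inner floor of the scale's sheet-steel pan: an open tray 104 (x) x 160 (y) mm outside, 4 mm walls rising 38 mm above this floor; the floor is 40 mm above the bench when unloaded and sinks under load. Axes as the scale's.
- pan (a joint): How far the pan has sunk on its spring, m: 0 empty, 1 mm per newton, stop at 14 mm. One shell mill (0.38 to 0.48 kg) sinks it 3.7 to 4.7 mm, two 7.5 to 9.4 mm.
- tool_heap: Fixed heap of steel pieces behind the tins, from about 90 mm in front (-x) of this point to 110 mm behind it, 115 mm to either side, up to 165 mm above the bench: carry things over it, not through it. Origin on the bench top.
- step_block: Dark stepped steel block 48x66x40 mm in front of the vice (bystander, loose; leave it alone). Origin = centre of its underside.
- centre_punch: Dark centre punch 43x100x11 mm in front of the vice (bystander, loose; leave it alone). Origin = centre of its underside.
- hex_key: Dark L-shaped hexagon key 37x108x7 mm in front of the vice (bystander, loose; leave it alone). Origin = centre of its underside.

How it is judged (in metres and radians):
At the end, for the whole second after the job is handed in: The pan has sunk by 6 to 11.5 mm (both mills in it, nothing else) and has come to rest; all three tins stand at rest on the bench top (underside within 8 mm of it), tilted less than 0.12 rad (value of joint pan between 0.006 and 0.0115 m and velocity of joint pan below 0.01 m/s and angle between each of tin_1, tin_2, tin_3's own z axis and vertical below 0.12 rad and height (world z) of tin_1 between -0.008 and 0.008 m and linear speed of each of tin_1, tin_2, tin_3 below 0.02 m/s and height (world z) of tin_2 between -0.008 and 0.008 m and height (world z) of tin_3 between -0.008 and 0.008 m); the robot touches nothing.
It fails at once if all three tins have been tipped (every tell-tale has slid more than 20 mm), so the empty one too (value of joint each of tin_1_tell, tin_2_tell, tin_3_tell above 0.02 m).
It fails at once if a tin is dropped or thrown (moves faster than 0.6 m/s with no finger on it) ((linear speed of tin_1 above 0.6 m/s and contact force between tin_1 and the fingers below 0.05 N) or (linear speed of tin_2 above 0.6 m/s and contact force between tin_2 and the fingers below 0.05 N) or (linear speed of tin_3 above 0.6 m/s and contact force between tin_3 and the fingers below 0.05 N)).
It fails at once if a bystander (step block, centre punch, hexagon key) is moved by more than 30 mm (distance of any of step_block, centre_punch, hex_key from where it was at the start of the episode above 0.03 m).
It also fails if it takes over 72 s, if anything falls off the work surface, if the arm or the gripper's body presses on something with over 40 N, if the wrist force passes 120 N, or if a joint passes its speed limit or range.

## Robot

A 6-joint arm with a two-finger parallel gripper is mounted at the origin on a cart in front of the work surface, level with it; the furniture and walls round the work are solid. World frame = base frame: x ahead of the robot, y to its left, z up, the work surface at z = 0. Lengths are in m, angles in degrees, forces in N, time in s.
With the tool pointing down it reaches from about 0.35 to 0.875 m from the base axis. Payload 4.2 kg.
Tool frame: the origin (TCP) lies at the very end of the fingers, on their centre line; the grasp point (between the pads) lies 19 mm behind it; z points along the fingers, x is the direction in which the jaws open and shut, and the axes are right-handed (so a half turn about z gives the same grasp; the last joint's range is limited). The gripper opens to 87 mm and grips with 3 to 60 N. Pads are 19 mm wide; open, the fingers measure 117 mm over their backs; the gripper's body (75 mm by 190 mm) begins 51 mm behind the grasp point.
Start: joints at [14.817, 22.042, 0.453, 0, -68.411, -14.817], TCP at [0.625, 0, 0.223] pointing down, gripper open.
Joint ranges: [-179.83, 179.83], [-69.29, 118.12], [-61.27, 80.66], [-181.25, 117.63], [-171.15, -9.14], [-177.46, 177.46]. Speed limits (degrees/s): [159.86, 159.86, 180, 180, 180, 180].

## Interface

Orientations are given as a 3x3 rotation matrix whose columns are the frame's x, y, z axes.
In Python, from station import r gives the robot as it stands.
- The arm moves only by the shell command python3 -m jog 'ROWS' [OPENING]. ROWS is JSON, a list of rows, each a list of 2 entries, a list of its own where there are three numbers: the shift along the tool's x, y, z in m, then the turn, a rotation vector about the tool's x, y, z in units of 5 degrees (1.0 is 5 degrees). A call has exactly 10 rows; each row is the pose to reach, as a shift and turn from the pose commanded when the call began, along the tool's axes at that moment; what a row does not reach only later rows make up. A row lasts 1/12 s, in which the tool goes at most 41.7 mm and 7.16 degrees, less where a joint would pass 70% of its speed; a pose out of reach is approached as far as the arm can. A call with a gripper value outside its range is refused whole. OPENING is the finger opening in m, from 0 to 0.087, set as the call begins (- or left out, the last holds). The fingers move at their own pace and stop on an object; the grip force is fixed at half the most. Time passes only in rows, so rows that repeat a pose let the fingers close, or fill a call up. It gives the time, the measured TCP pose, the force and the opening at its end, in the units of the state.
- r.sense(): the state, without advancing time (a new reading comes with each control period).
- r.capture(name): name is "scene" or "side" or "wrist"; returns (picture, depth): 400x640x3 uint8, blue, green, red; 400x640 float32, m along the optical axis (not along the pixel's ray), 0 where there is no reading.
- r.calibration(name): a dict with "fx", "fy", "cx", "cy" (pixels), "R" (3x3) and "t" (3): a world point X has camera coordinates R X + t; the wrist camera has in their place "tool_from_camera" (4x4, takes a point from camera to tool coordinates, whose origin is the TCP and whose axes are the tool frame's). Camera axes: x right, y down, z forward; pixel columns grow to the right and rows downward; lengths in m; the calibration is good to about 2 mm. A picture is of the moment at which its call begins: read the wrist's pose just before it. calibration takes no time and is no camera call.
- r.finish_job(): hands the job in, once; it reports no verdict.
Trained networks look in the newest picture that a camera, given by its name, has taken for a name from the list of things; names that differ only in an ending like _2 or _b are one class to them, and where a whole thing is asked for, a point or a joint stands for the part that bears it (a point fixed in the world has none). Each returns a list of dicts, best first, with "confidence" (0 to 1); they miss things now and then, are a little off and sometimes report something else, mostly with a low value. They report only what shows in the picture. A call takes as long as a camera call.
- r.cut_out(query, camera): "region" (400x640 bool, what is visible of it) and "uv" ([column, row] in pixels, amid what is visible of it).
The state is a dict: "time_s": time; "joints": joint angles; "joint_velocities": joint speeds; "effort": joint torques, N m; "tcp_pos": TCP position; "ee_rot": TCP orientation; "wrist_force": force on the tool from outside, world axes, zero at the start; "moment": the same for the moment, N m; "gripper_width": opening from 0.0 (shut) to 1.0 (fully open).
Only numpy, scipy, OpenCV 4.12 (cv2) and the standard library are available. Lean on these libraries where they do the work, as an engineer would, in place of code of your own. Each camera call takes 0.05 s, during which the arm holds its last target.

## Working session

There is one attempt and no reset: what is moved stays moved. The work goes in short steps, Python scripts to look and compute and a shell command to move; the robot and the scene stay as the last step left them, time stands still between calls to the robot, and variables do not carry over. Pictures are saved under pics/ and viewed, and the job is handed in when it is done.

```bash
ls; mkdir -p pics; cat > h.py <<'E'
import numpy as np, cv2
from station import r
def world(cam,depth,mask_or_uv,cal=None,state=None):
    c=r.calibration(cam)
    if isinstance(mask_or_uv,np.ndarray) and mask_or_uv.dtype==bool:
        v,u=np.nonzero(mask_or_uv&(depth>0))
    else:
        a=np.atleast_2d(mask_or_uv).astype(int);u,v=a[:,0],a[:,1]
    d=depth[v,u]
    P=np.stack([(u-c['cx'])/c['fx']*d,(v-c['cy'])/c['fy']*d,d],1)
    if 'R' in c:
        return (P-np.array(c['t']))@np.array(c['R'])
    T=np.array(c['tool_from_camera']);P=P@T[:3,:3].T+T[:3,3]
    s=state
    return P@np.array(s['ee_rot']).T+np.array(s['tcp_pos'])
E
python3 - <<'E'
from h import *
s=r.sense();print(s)
for n in ["scene","side","wrist"]:
    im,d=r.capture(n);cv2.imwrite(f'pics/{n}0.png',im);np.save(f'{n}0.npy',d)
    c=r.calibration(n)
    print(n,{k:np.round(np.array(v),3).tolist() for k,v in c.items()})
E
```

```text
pics
{'time_s': 0.0, 'joints': array([ 1.48163527e+01,  2.20901793e+01,  3.80177946e-01, -2.83460686e-02,
       -6.84134148e+01, -1.48166815e+01]), 'joint_velocities': array([-0.04938854, -0.02311448,  0.03685175,  0.09009777, -0.04551771,
       -0.0241899 ]), 'effort': array([ 5.69075401e-04, -3.90661991e+01,  1.87403029e+01,  4.22001421e+00,
        1.09914420e-02, -1.81494070e-04]), 'tcp_pos': array([6.24388713e-01, 1.11069226e-05, 2.21470147e-01]), 'ee_rot': array([[-9.99997562e-01,  1.88131151e-04, -2.19999575e-03],
       [ 1.88364983e-04,  9.99999977e-01, -1.06080765e-04],
       [ 2.19997575e-03, -1.06494909e-04, -9.99997574e-01]]), 'wrist_force': array([-0.06744609,  0.2571351 , -0.1256491 ]), 'moment': array([-0.00422823,  0.01194887, -0.05348786]), 'gripper_width': 0.999222442001752}
scene {'fx': 503.409, 'fy': 503.409, 'cx': 310.847, 'cy': 195.934, 'R': [[-0.442, -0.897, -0.015], [-0.686, 0.349, -0.639], [0.578, -0.273, -0.769]], 't': [0.373, 0.375, 1.292]}
side {'fx': 398.4, 'fy': 398.4, 'cx': 317.951, 'cy': 196.68, 'R': [[0.997, 0.072, 0.012], [0.047, -0.506, -0.861], [-0.056, 0.859, -0.508]], 't': [-0.558, 0.114, 0.858]}
wrist {'fx': 354.037, 'fy': 354.037, 'cx': 319.253, 'cy': 195.384, 'tool_from_camera': [[1.0, -0.001, -0.0, -0.001], [0.001, 0.953, 0.302, -0.083], [-0.0, -0.302, 0.953, -0.161], [0.0, 0.0, 0.0, 1.0]]}
```

View pics/scene0.png

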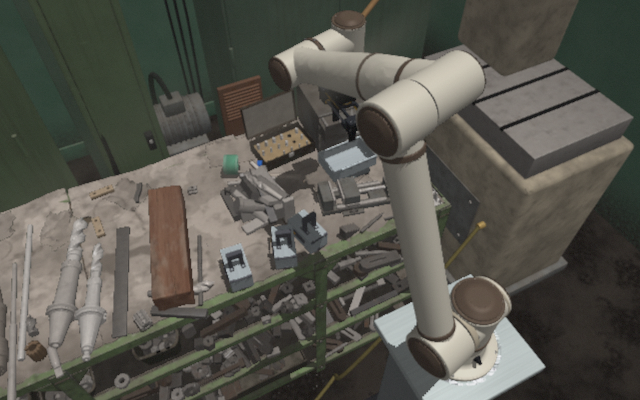

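View pics/side0.png

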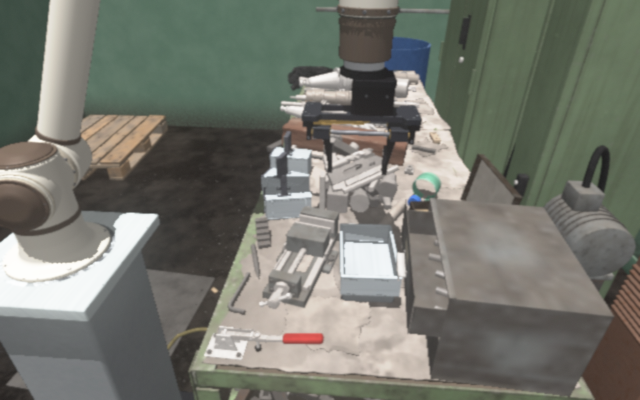

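View pics/wrist0.png

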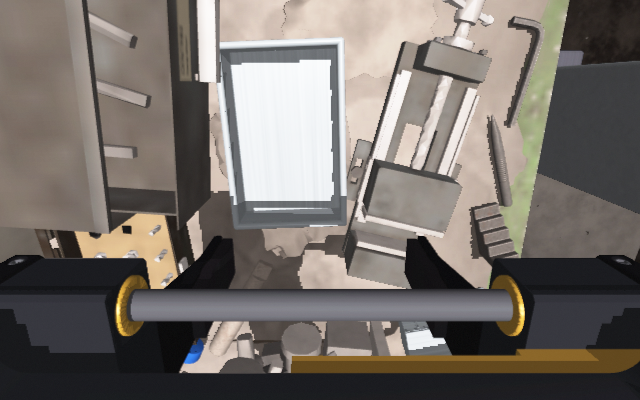

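```bash
python3 - <<'E'
from h import *
for cam in ["scene","side"]:
    d=np.load(f'{cam}0.npy')
    for q in ["tin_1","tin_1_grip","scale","pan","tool_heap","step_block","centre_punch","hex_key"]:
        try: res=r.cut_out(q,cam)
        except Exception as e: print(q,e); continue
        for o in res[:4]:
            P=world(cam,d,o['region'])
            print(cam,q,round(o['confidence'],2),np.round(o['uv']),o['region'].sum(),'lo',np.percentile(P,2,axis=0).round(3),'hi',np.percentile(P,98,axis=0).round(3))
print(r.sense()['time_s'])
E
```

```text
scene tin_1 0.88 [307. 230.] 1086 lo [0.408 0.161 0.007] hi [0.521 0.235 0.118]
scene tin_1 0.85 [235. 268.] 1060 lo [0.387 0.398 0.002] hi [0.498 0.463 0.118]
scene tin_1 0.79 [282. 246.] 952 lo [0.39  0.244 0.011] hi [0.502 0.323 0.118]
scene tin_1 0.64 [348. 160.] 1749 lo [ 0.598 -0.114  0.015] hi [0.707 0.045 0.084]
scene tin_1_grip 0.98 [235. 270.] 1013 lo [0.387 0.398 0.01 ] hi [0.496 0.462 0.118]
scene tin_1_grip 0.63 [346. 157.] 1590 lo [ 0.599 -0.114  0.037] hi [0.707 0.044 0.083]
scene tin_1_grip 0.33 [346. 158.] 1732 lo [ 0.599 -0.114  0.014] hi [0.707 0.044 0.083]
scene scale 0.62 [348. 159.] 1792 lo [ 0.597 -0.115  0.012] hi [0.709 0.045 0.084]
scene pan 0.67 [346. 158.] 1576 lo [ 0.599 -0.114  0.037] hi [0.707 0.044 0.083]
scene step_block 0.62 [345. 227.] 217 lo [0.406 0.051 0.   ] hi [0.444 0.109 0.045]
scene centre_punch 0.63 [370. 222.] 92 lo [ 0.41  -0.037  0.001] hi [0.44  0.046 0.015]
side tin_1 0.83 [285. 198.] 1480 lo [0.416 0.157 0.003] hi [0.522 0.226 0.114]
side tin_1 0.72 [279. 175.] 678 lo [0.393 0.244 0.036] hi [0.509 0.312 0.115]
side tin_1 0.55 [292. 154.] 867 lo [0.389 0.392 0.01 ] hi [0.502 0.545 0.115]
side tin_1_grip 0.9 [292. 157.] 932 lo [0.389 0.297 0.009] hi [0.502 0.567 0.115]
side scale 0.82 [366. 266.] 4345 lo [ 0.603 -0.118  0.009] hi [0.704 0.042 0.079]
side pan 0.91 [368. 259.] 3983 lo [ 0.603 -0.118  0.037] hi [0.703 0.042 0.079]
side tool_heap 0.72 [287. 158.] 854 lo [0.39  0.392 0.012] hi [0.501 0.566 0.115]
side step_block 0.59 [262. 229.] 395 lo [ 0.41   0.047 -0.003] hi [0.446 0.104 0.04 ]
side centre_punch 0.66 [255. 253.] 140 lo [ 0.407 -0.041 -0.003] hi [0.441 0.047 0.011]
side hex_key 0.64 [237. 297.] 281 lo [ 0.403 -0.145 -0.005] hi [ 0.435 -0.045  0.008]
0.95
```

```bash
python3 - <<'E'
from h import *
from scipy.optimize import least_squares
pts=[]
for cam in ["scene","side"]:
    d=np.load(f'{cam}0.npy'); pts.append(world(cam,d,d>0))
for c in [(.465,.195),(.447,.283),(.442,.43)]:
    out=[]
    for k,A in enumerate(pts):
        A=A[(np.hypot(A[:,0]-c[0],A[:,1]-c[1])<.085)]
        B=A[(A[:,2]>.1)&(A[:,2]<.125)]
        T=A[(A[:,2]>.052)&(A[:,2]<.063)]
        rb=cv2.minAreaRect(B[:,:2].astype(np.float32)*1000) if len(B)>4 else None
        rt=cv2.minAreaRect(T[:,:2].astype(np.float32)*1000) if len(T)>4 else None
        print(c,['scene','side'][k],len(B),np.round(B.mean(0),3),'zmax',A[:,2].max().round(3),'bar',np.round(np.hstack(rb),1),'top',len(T),np.round(np.hstack(rt),1))
# surroundings heights
A=np.vstack(pts)
H=np.zeros((12,16))
print('heights cm: rows x .3.., cols y -0.3..0.5')
for i,x in enumerate(np.arange(.35,.95,.05)):
    row=[]
    for y in np.arange(-.3,.5,.05):
        m=(A[:,0]>=x)&(A[:,0]<x+.05)&(A[:,1]>=y)&(A[:,1]<y+.05)&(A[:,2]<.35)
        row.append(int(100*np.percentile(A[m,2],95)) if m.sum()>2 else -1)
    print(round(x,2),row)
# pan rim
P=A[(A[:,0]>.58)&(A[:,0]<.73)&(A[:,1]>-.14)&(A[:,1]<.07)&(A[:,2]>.07)&(A[:,2]<.083)]
print(np.round(np.hstack(cv2.minAreaRect(P[:,:2].astype(np.float32)*1000)),1))
E
```

```text
(0.465, 0.195) scene 142 [0.455 0.214 0.113] zmax 0.642 bar [487.9 236.8 100.3 102.6  17. ] top 676 [474.  224.3 140.8 115.4  11.3]
(0.465, 0.195) side 136 [0.453 0.218 0.11 ] zmax 0.117 bar [482.3 236.7  97.5 103.9  23.6] top 821 [473.1 223.3 138.5 115.4  12.7]
(0.447, 0.283) scene 166 [0.444 0.263 0.112] zmax 0.123 bar [443.8 252.3  30.4 108.1   4.5] top 743 [450.  253.5 115.  136.3  72.4]
(0.447, 0.283) side 120 [0.445 0.265 0.111] zmax 0.117 bar [445.1 251.2  27.4 103.7   6.6] top 592 [451.1 254.4 116.6 134.   74.2]
(0.442, 0.43) scene 121 [0.435 0.43  0.113] zmax 0.122 bar [436.8 429.6  42.7  17.5  86.8] top 579 [445.8 428.2  62.  118.2  84.7]
(0.442, 0.43) side 66 [0.438 0.421 0.11 ] zmax 0.117 bar [437.  430.3  51.   14.9  87. ] top 333 [444.6 427.5  67.8 113.9  86.2]
heights cm: rows x .3.., cols y -0.3..0.5
0.35 [0, 0, 0, 0, 0, 0, 0, 0, 0, 0, 0, 5, 0, 0, 5, 3]
0.4 [0, 3, 0, 0, 0, 0, 0, 3, 3, 6, 6, 11, 6, 2, 11, 5]
0.45 [0, 3, 4, 5, 5, 2, 6, 0, 0, 11, 11, 7, 5, 5, 6, 5]
0.5 [0, 3, 5, 5, 5, 33, 33, 7, 7, 6, 9, 11, 11, 12, 5, 0]
0.55 [0, 4, 0, 0, 2, 33, 33, 7, 6, 3, 11, 13, 14, 15, 0, 1]
0.6 [0, 0, 0, 7, 7, 34, 33, 0, 0, 0, 11, 13, 13, 12, 0, 1]
0.65 [0, 0, 0, 7, 4, 34, 33, 1, 2, 0, 11, 13, 13, 9, 0, 0]
0.7 [0, 15, 14, 14, 14, 33, 33, 0, 2, 2, 9, 10, 8, 4, 0, 6]
0.75 [15, 16, 16, 16, 16, 16, 16, 4, 4, 4, 4, 5, 5, 0, 1, 6]
0.8 [16, 16, 16, 16, 16, 16, 16, 3, 3, 3, 4, 6, 6, 0, 1, 1]
0.85 [16, 16, 16, 16, 16, 17, 16, 4, 5, 4, 10, 4, 4, 0, 0, 0]
0.9 [16, 16, 16, 16, 16, 16, 16, 16, 16, 16, 16, 0, 0, 0, 0, 0]
[653.  -36.9 111.3 163.8   1.9]
```

```bash
python3 - <<'E'
import cv2
a=cv2.imread('pics/scene0.png');cv2.imwrite('pics/c1.png',cv2.resize(a[130:300,200:400],None,fx=3.5,fy=3.5,interpolation=cv2.INTER_CUBIC))
a=cv2.imread('pics/side0.png');cv2.imwrite('pics/c2.png',cv2.resize(a[90:310,220:420],None,fx=2.7,fy=2.7,interpolation=cv2.INTER_CUBIC))
E
```

```text
(no output)
```

View pics/c1.png

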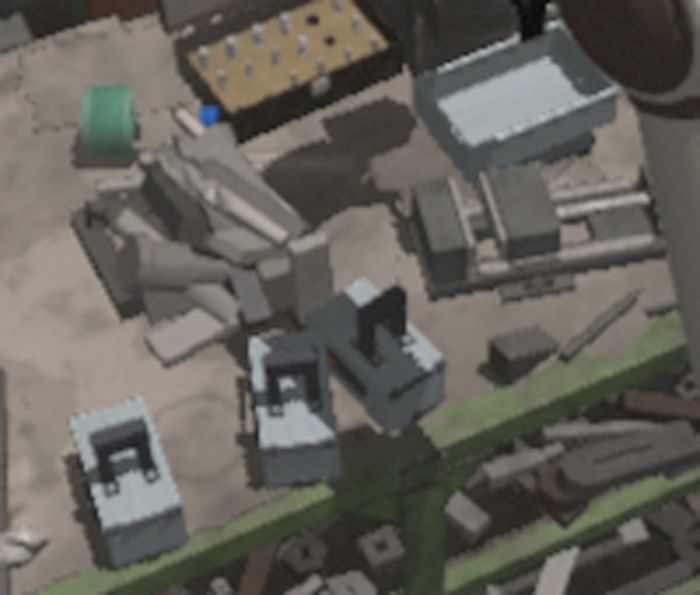

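View pics/c2.png

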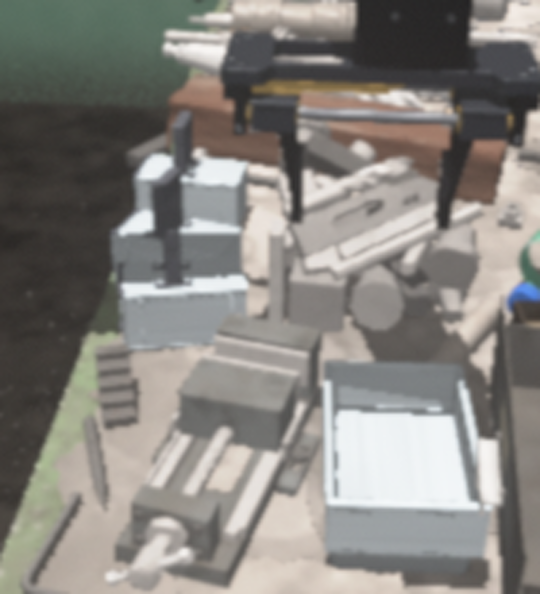

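```bash
python3 - <<'E'
from h import *
from scipy.optimize import least_squares
pts=[]
for cam in ["scene","side"]:
    d=np.load(f'{cam}0.npy'); pts.append(world(cam,d,d>0))
A=np.vstack(pts)
for c in [(.46,.195),(.44,.283),(.436,.43)]:
    B=A[(np.hypot(A[:,0]-c[0],A[:,1]-c[1])<.045)&(A[:,2]>.1)&(A[:,2]<.122)]
    print(c,np.round(np.hstack(cv2.minAreaRect(B[:,:2].astype(np.float32)*1000)),1),np.round(B.mean(0),3))
    T=A[(np.hypot(A[:,0]-c[0],A[:,1]-c[1])<.1)&(A[:,2]>.054)&(A[:,2]<.062)&(A[:,0]<.53)]
    # maximise top-face points inside, penalise footprint area empty: score via outline
    best=None
    Ball=A[(A[:,2]>.1)&(A[:,2]<.118)]
    for yaw in np.arange(-.4,.401,.02):
      R=np.array([[np.cos(yaw),-np.sin(yaw)],[np.sin(yaw),np.cos(yaw)]])
      for dx in np.arange(-.02,.021,.002):
        for dy in np.arange(-.025,.026,.002):
          g=np.array(c)+[dx,dy]
          q=(T[:,:2]-g)@R; q[:,0]-=.010
          o=np.maximum(abs(q[:,0])-.055,abs(q[:,1])-.031)
          ins=(o<0).sum(); ring=((o>0)&(o<.006)).sum()
          b=(Ball[:,:2]-g)@R; ob=np.maximum(abs(b[:,0])-.007,abs(b[:,1])-.022)
          bi=(ob<0.001).sum(); br=((ob>.001)&(ob<.012)).sum()
          s=ins-2*ring+bi-2*br
          if best is None or s>best[0]: best=(s,g.round(4),round(yaw,3),ins,ring,bi,br)
    print(best)
E
```

```text
(0.46, 0.195) [457.6 195.3  17.9  47.7  13. ] [0.458 0.193 0.112]
(np.int64(896), array([0.458, 0.194]), np.float64(0.2), np.int64(955), np.int64(104), np.int64(165), np.int64(8))
(0.44, 0.283) [441.8 283.5  46.2  17.6  72. ] [0.441 0.281 0.111]
(np.int64(797), array([0.442, 0.284]), np.float64(-0.3), np.int64(813), np.int64(91), np.int64(186), np.int64(10))
(0.436, 0.43) [436.8 430.3  51.   17.5  86.8] [0.436 0.427 0.112]
(np.int64(756), array([0.436, 0.429]), np.float64(-0.1), np.int64(756), np.int64(66), np.int64(156), np.int64(12))
```

```bash
python3 -m jog '[[[0.04,0.046,0],[0,0,-0.8]],[[0.08,0.092,0],[0,0,-1.6]],[[0.12,0.14,0],[0,0,-2.4]],[[0.167,0.194,0],[0,0,-2.4]],[[0.167,0.194,0],[0,0,-2.4]],[[0.167,0.194,0],[0,0,-2.4]],[[0.167,0.194,0.02],[0,0,-2.4]],[[0.167,0.194,0.04],[0,0,-2.4]],[[0.167,0.194,0.05],[0,0,-2.4]],[[0.167,0.194,0.05],[0,0,-2.4]]]'
python3 - <<'E'
from h import *
s=r.sense();print(s['joints'],s['tcp_pos'],s['ee_rot'].round(3))
im,d=r.capture("wrist");cv2.imwrite('pics/w1.png',im);np.save('w1.npy',d)
A=world('wrist',d,d>0,state=s)
for c in [(.46,.195),(.44,.283)]:
    B=A[(np.hypot(A[:,0]-c[0],A[:,1]-c[1])<.045)&(A[:,2]>.1)&(A[:,2]<.122)]
    if len(B)>5: print(c,np.round(np.hstack(cv2.minAreaRect(B[:,:2].astype(np.float32)*1000)),1),np.round(B.mean(0),3))
E
```

```text
time_s: 1.78
tcp_pos: [0.4566, 0.1932, 0.1704]
ee_rot: [[-0.978, -0.208, -0.004], [-0.208, 0.978, -0.003], [0.005, -0.002, -1.0]]
wrist_force: [0.4, -0.2, -0.2]
gripper_width: 1.002
[ 4.17207419e+01  1.23696176e+01 -2.15577365e+01 -3.54682992e-02
 -5.63626742e+01 -2.96960787e+01] [0.45659461 0.19322412 0.1704223 ] [[-0.978 -0.208 -0.004]
 [-0.208  0.978 -0.003]
 [ 0.005 -0.002 -1.   ]]
(0.46, 0.195) [460.4 195.6  13.6  43.3  11.9] [0.461 0.193 0.114]
(0.44, 0.283) [444.6 286.8  37.9  13.8  72.6] [0.446 0.288 0.114]
```

View pics/w1.png

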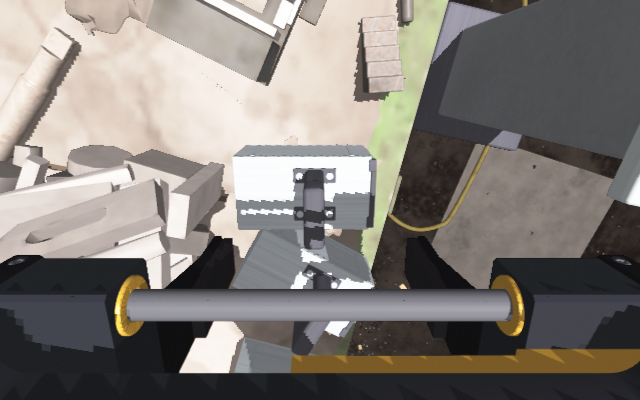

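```bash
python3 -m jog '[[[-0.004,0.0015,0.025],[0,0,0]],[[-0.004,0.0015,0.05],[0,0,0]],[[-0.004,0.0015,0.07],[0,0,0]],[[-0.004,0.0015,0.08],[0,0,0]],[[-0.004,0.0015,0.084],[0,0,0]],[[-0.004,0.0015,0.084],[0,0,0]],[[-0.004,0.0015,0.084],[0,0,0]],[[-0.004,0.0015,0.084],[0,0,0]],[[-0.004,0.0015,0.084],[0,0,0]],[[-0.004,0.0015,0.084],[0,0,0]]]' && python3 -m jog '[[[0,0,0],[0,0,0]],[[0,0,0],[0,0,0]],[[0,0,0],[0,0,0]],[[0,0,0],[0,0,0]],[[0,0,0],[0,0,0]],[[0,0,0],[0,0,0]],[[0,0,0],[0,0,0]],[[0,0,-0.01],[0,0,0]],[[0,0,-0.02],[0,0,0]],[[0,0,-0.03],[0,0,0]]]' 0
python3 - <<'E'
from h import *
s=r.sense();print(s['joints'],s['tcp_pos'],s['wrist_force'],s['moment'])
im,d=r.capture("side");cv2.imwrite('pics/s1.png',im[100:300,200:450])
s=r.sense();print(s['wrist_force'],s['moment'],s['gripper_width']*87)
E
```

```text
time_s: 2.67
tcp_pos: [0.462, 0.1966, 0.0894]
ee_rot: [[-0.978, -0.208, 0.001], [-0.208, 0.978, 0.001], [-0.002, 0.001, -1.0]]
wrist_force: [0.0, 0.6, -0.3]
gripper_width: 1.003
time_s: 3.5
tcp_pos: [0.4614, 0.1962, 0.1187]
ee_rot: [[-0.978, -0.208, -0.001], [-0.208, 0.978, -0.001], [0.001, -0.0, -1.0]]
wrist_force: [0.1, 0.1, -0.0]
gripper_width: 0.327
[ 4.16182796e+01  1.62494366e+01 -2.49364561e+01  3.10044538e-03
 -4.88602488e+01 -2.96205526e+01] [0.46144413 0.1961813  0.11872126] [ 0.08436855  0.09880508 -0.03644525] [-0.02386494  0.02351018  0.01826448]
[1.30737068 1.07274492 1.01893461] [ 0.02248042 -0.0601283  -0.02026899] 24.24725709669877
```

View pics/s1.png

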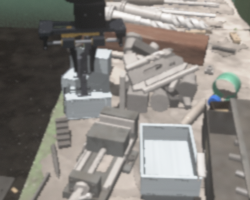

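```bash
python3 -m jog '[[[0,0,0],[0,0,0]],[[0,0,0.0],[0,0,0]],[[0,0,0.015],[0,0,0]],[[0,0,0.03],[0,0,0]],[[0,0,0.03],[0,0,0]],[[0,0,0.03],[0,0,0]],[[0,0,0.03],[0,0,0]],[[0,0,0.03],[0,0,0]],[[0,0,0.03],[0,0,0]],[[0,0,0.03],[0,0,0]]]' 0.04
python3 -m jog '[[[0,0,0],[0,0,0]],[[0,0,0],[0,0,0]],[[0,0,0],[0,0,0]],[[0,0,0],[0,0,0]],[[0,0,0],[0,0,0]],[[0,0,0],[0,0,0]],[[0,0,0],[0,0,0]],[[0,0,-0.01],[0,0,0]],[[0,0,-0.02],[0,0,0]],[[0,0,-0.03],[0,0,0]]]' 0
python3 - <<'E'
from h import *
s=r.sense();print(s['wrist_force'],s['moment'],s['gripper_width']*87)
im,d=r.capture("side");cv2.imwrite('pics/s2.png',im[100:300,200:450])
s=r.sense();print(s['wrist_force'],s['moment'],s['gripper_width']*87)
E
```

```text
time_s: 4.38
tcp_pos: [0.4619, 0.1966, 0.0891]
ee_rot: [[-0.978, -0.208, 0.001], [-0.208, 0.978, 0.001], [-0.001, 0.001, -1.0]]
wrist_force: [-1.0, -0.3, 0.6]
gripper_width: 0.459
time_s: 5.22
tcp_pos: [0.4606, 0.1957, 0.1171]
ee_rot: [[-0.978, -0.207, -0.003], [-0.207, 0.978, -0.001], [0.003, -0.001, -1.0]]
wrist_force: [-0.6, 1.1, -5.9]
gripper_width: 0.159
[-0.61518001  1.12358985 -5.94718844] [-0.04641374 -0.00204109  0.0029364 ] 13.82810368551647
[ 1.70962717 -0.73552252 -4.59726559] [-0.25355752 -0.43569662  0.00372606] 13.828596621817367
```

View pics/s2.png

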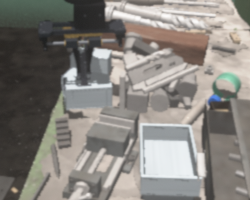

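```bash
python3 -m jog '[[[0,0,-0.015],[0,0,0]],[[0,0,-0.03],[0,0,0]],[[0,0,-0.045],[0,0,0]],[[0,0,-0.055],[0,0,0]],[[0,0,-0.06],[0,0,0]],[[0,0,-0.06],[0,0,0]],[[0,0,-0.06],[0,0,0]],[[0,0,-0.06],[0,0,0]],[[0,0,-0.06],[0,0,0]],[[0,0,-0.06],[0,0,0]]]'
python3 - <<'E'
from h import *
F=[]
s=r.sense();F.append(s['wrist_force'])
im,d=r.capture("side");cv2.imwrite('pics/s3.png',im[100:300,200:450])
s=r.sense();F.append(s['wrist_force']);r.capture("side");s=r.sense();F.append(s['wrist_force'])
print(np.round(F,2),s['moment'],s['gripper_width']*87,repr(s['joints']),s['tcp_pos'])
E
```

```text
time_s: 6.1
tcp_pos: [0.4612, 0.1961, 0.1777]
ee_rot: [[-0.978, -0.208, -0.001], [-0.208, 0.978, -0.001], [0.002, -0.001, -1.0]]
wrist_force: [0.3, -0.2, -6.6]
gripper_width: 0.161
[[ 0.28 -0.23 -6.61]
 [ 0.46  0.2  -6.97]
 [-0.67  0.3  -7.68]] [-0.04627811  0.11819318 -0.05996069] 13.801145767987474 array([ 4.16182603e+01,  1.23309119e+01, -2.03769577e+01, -7.14743505e-03,
       -5.73415451e+01, -2.96162501e+01]) [0.46142612 0.19622484 0.17806726]
```

View pics/s3.png

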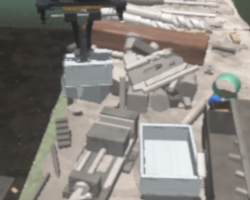

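```bash
python3 -m jog '[[[0,0,-0.03],[0,0,0]],[[0,0,-0.06],[0,0,0.4]],[[0,0,-0.09],[0,0,1.4]],[[-0.01,-0.015,-0.11],[0,0,2.6]],[[-0.025,-0.035,-0.12],[0,0,3.8]],[[-0.04,-0.06,-0.12],[0,0,5.0]],[[-0.055,-0.085,-0.12],[0,0,6.2]],[[-0.07,-0.11,-0.12],[0,0,7.4]],[[-0.085,-0.135,-0.12],[0,0,8.6]],[[-0.1,-0.16,-0.12],[0,0,9.6]]]'
python3 - <<'E'
from h import *
s=r.sense();print(repr(s['joints']),s['tcp_pos'],s['ee_rot'].round(3),s['gripper_width']*87)
E
```

```text
time_s: 7.03
tcp_pos: [0.5932, 0.0595, 0.2979]
ee_rot: [[-0.806, 0.592, -0.001], [0.592, 0.806, 0.0], [0.001, -0.001, -1.0]]
wrist_force: [-0.2, 0.7, -6.6]
gripper_width: 0.159
array([ 2.12602469e+01,  1.68958124e+01,  3.64885494e+00, -2.89699303e-02,
       -7.68072956e+01, -5.75372078e+01]) [0.59324045 0.05951294 0.2979206 ] [[-0.806  0.592 -0.001]
 [ 0.592  0.806  0.   ]
 [ 0.001 -0.001 -1.   ]] 13.85112621670771
```

```bash
python3 -m jog '[[[-0.015,-0.002,0],[0,0,1.2]],[[-0.03,-0.004,0],[0,0,2.5]],[[-0.045,-0.006,0],[0,0,3.8]],[[-0.06,-0.008,0],[0,0,5.1]],[[-0.07,-0.010,0],[0,0,6.4]],[[-0.08,-0.012,0],[0,0,7.7]],[[-0.084,-0.013,0],[0,0,9]],[[-0.084,-0.013,0],[0,0,10.2]],[[-0.084,-0.013,0],[0,0,10.8]],[[-0.084,-0.013,0],[0,0,10.8]]]'
python3 - <<'E'
from h import *
s=r.sense();print(repr(s['joints']),s['tcp_pos'],s['ee_rot'].round(3),s['gripper_width']*87)
from scipy.optimize import least_squares
D=[([14.816,22.09,.380,-68.41],(.6244,0,.2215)),([41.72,12.37,-21.56,-56.36],(.4566,.1932,.1704)),([41.618,16.249,-24.936,-48.86],(.46144,.19618,.1187)),([41.618,12.331,-20.377,-57.34],(.46143,.19622,.17807)),([21.26,16.896,3.649,-76.81],(.59324,.05951,.29792)),(s['joints'][[0,1,2,4]],s['tcp_pos'])]
def f(p):
    a1,L2,L4,a3,d1,off=p;e=[]
    for q,x in D:
        q=np.radians(q);F=q[1]-q[2]
        R=a1+L2*np.sin(q[1])+L4*np.cos(F)+a3*np.sin(F);z=d1+L2*np.cos(q[1])-L4*np.sin(F)+a3*np.cos(F)
        e+=[R*np.cos(q[0])+off*np.sin(q[0])-x[0],R*np.sin(q[0])-off*np.cos(q[0])-x[1],z-x[2]]
    e+=[0.02*p[0],0.02*p[3]]
    return np.array(e)
o=least_squares(f,[0,.54,.45,0,.1,.16]);print(o.x.round(4),f(o.x).round(4))
E
```

```text
time_s: 7.87
tcp_pos: [0.6529, 0.0007, 0.2974]
ee_rot: [[0.001, 1.0, -0.002], [1.0, -0.001, 0.0], [0.0, -0.002, -1.0]]
wrist_force: [-0.4, -0.5, -7.3]
gripper_width: 0.159
array([ 1.42119391e+01,  2.28070995e+01,  1.22321714e+01, -2.89210760e-02,
       -7.95263688e+01, -1.04275286e+02]) [0.65287152 0.00065838 0.29738334] [[ 0.001  1.    -0.002]
 [ 1.    -0.001  0.   ]
 [ 0.    -0.002 -1.   ]] 13.805226846454802
[-0.001   0.5664  0.4218 -0.     -0.1473  0.1597] [ 0.0002  0.     -0.0001  0.0007  0.0006  0.0001 -0.0004 -0.0002 -0.
 -0.0004 -0.0002 -0.     -0.0003 -0.0002  0.      0.0001 -0.     -0.
 -0.     -0.    ]
```

```bash
python3 -m jog '[[[0,0,0],[0,-0.3,0]],[[0,0,0.01],[0,-0.8,0]],[[0,0,0.02],[0,-1.4,0]],[[0,0,0.03],[0,-2,0]],[[-0.002,0,0.035],[0,-2.6,0]],[[-0.004,0,0.04],[0,-3.2,0]],[[-0.006,0,0.045],[0,-3.8,0]],[[-0.008,0,0.05],[0,-4.4,0]],[[-0.009,0,0.055],[0,-4.8,0]],[[-0.01,0,0.057],[0,-5,0]]]'
python3 - <<'E'
from h import *
s=r.sense();print(repr(s['joints']),s['tcp_pos'],s['ee_rot'].round(3),s['gripper_width']*87)
im,d=r.capture("side");cv2.imwrite('pics/s4.png',im)
E
```

```text
time_s: 8.7
tcp_pos: [0.6526, -0.0082, 0.2393]
ee_rot: [[-0.003, 1.0, -0.001], [0.906, 0.002, -0.423], [-0.423, -0.003, -0.906]]
wrist_force: [0.0, -0.4, -6.5]
gripper_width: 0.156
array([  23.22010904,   26.11982909,   -3.32128786,   23.98624568,
        -72.5902768 , -122.75500406]) [ 0.65260163 -0.00824538  0.23931683] [[-0.003  1.    -0.001]
 [ 0.906  0.002 -0.423]
 [-0.423 -0.003 -0.906]] 13.570689142623843
```

View pics/s4.png

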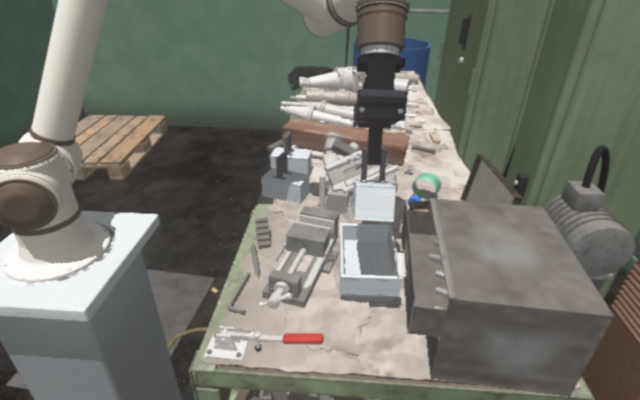

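```bash
cat > kin.py <<'E'
import numpy as np
from scipy.spatial.transform import Rotation as Ro
from scipy.optimize import least_squares
L2,L4=.5664,.4218; OFF=.1597; DZ=-.1473
LO=np.array([-179.83,-69.29,-61.27,-181.25,-171.15,-177.46]);HI=np.array([179.83,118.12,80.66,117.63,-9.14,177.46])
def fk(q,s4=1,wo=OFF,so=0.,L6=.37,s6=1):
    q=np.asarray(q,float)
    f=q[1]-q[2]
    B=Ro.from_euler('z',q[0],degrees=True)
    Fm=B*Ro.from_euler('y',f,degrees=True)          # x = forearm dir
    W=Fm*Ro.from_euler('x',s4*q[3],degrees=True)
    T=W*Ro.from_euler('y',-q[4],degrees=True)        # x = tool dir
    # tool frame: tool z = T.x; at roll 0 -> tool x = ? solved by psi0
    E=T*Ro.from_euler('x',-s6*q[5],degrees=True)
    # tool x at q6=0,q1=0, tool down: -world x  ; T.z axis (body) when down = +world x
    M=E.as_matrix()@np.array([[0,0,1],[0,1,0],[-1,0,0]]).astype(float)
    p=B.apply([L2*np.sin(np.radians(q[1])),-so,DZ+L6+L2*np.cos(np.radians(q[1]))])+Fm.apply([L4,0,0])+W.apply([0,-wo,0])+T.apply([L6,0,0])
    return p,M
E
python3 - <<'E'
from kin import *
S=[([14.816,22.09,.380,0,-68.41,-14.817],(.6244,0,.2215)),([21.26,16.896,3.649,-.03,-76.81,-57.537],(.59324,.05951,.29792)),([23.22,26.12,-3.321,23.986,-72.59,-122.755],(.6526,-.00825,.23932))]
for q,x in S: p,M=fk(q);print(p.round(4),x);print(M.round(3))
for s4 in (1,-1):
    o=least_squares(lambda p:fk(S[2][0],s4,p[0],OFF-p[0],p[1])[0]-np.array(S[2][1]),[.1,.35]);print(s4,o.x,o.fun)
E
```

```text
[6.249e-01 1.000e-04 2.215e-01] (0.6244, 0, 0.2215)
[[-1.     0.    -0.002]
 [ 0.     1.    -0.001]
 [ 0.002 -0.001 -1.   ]]
[0.5937 0.0594 0.2981] (0.59324, 0.05951, 0.29792)
[[-0.806  0.592 -0.001]
 [ 0.592  0.806 -0.001]
 [ 0.    -0.001 -1.   ]]
[0.4812 0.2039 0.1321] (0.6526, -0.00825, 0.23932)
[[ 0.357  0.882 -0.307]
 [ 0.918 -0.271  0.29 ]
 [ 0.173 -0.386 -0.906]]
1 [-0.17985738 -0.12435015] [ 0.05445828  0.06842522 -0.0333722 ]
-1 [0.1593251  0.30723536] [ 4.99536564e-04 -4.40940468e-05 -1.91369065e-04]
```

```bash
sed -i 's/s4=1,wo=OFF,so=0.,L6=.37/s4=-1,wo=OFF,so=0.,L6=.3072/' kin.py; cat >> kin.py <<'E'
def ik(p,M,q0):
    def f(q):
        a,b=fk(q); return np.r_[(a-p)*10,Ro.from_matrix(M.T@b).as_rotvec()*3]
    o=least_squares(f,q0,x_scale=10); return o.x,np.abs(o.fun).max()
def pose(yaw,tilt,grip):
    # tin yaw(deg), nose-down tilt(deg), grip point -> TCP pose, tool x = -tin x
    Rt=Ro.from_euler('z',yaw,degrees=True)*Ro.from_euler('y',-tilt,degrees=True)
    M=Rt.as_matrix()@np.diag([-1.,1,-1])
    return np.array(grip)+.019*M[:,2],M
E
python3 - <<'E'
from kin import *
q=np.array([23.22,26.12,-3.321,23.986,-72.59,-122.755])
print(fk(q))
for yaw in (-90,-75,-60):
  qq=q.copy()
  for t in (25,35,45,55,62,66):
    d=np.array([np.cos(np.radians(yaw)),np.sin(np.radians(yaw)),0])
    p,M=pose(yaw,t,np.array([.653,-.037,.195])-d*.043)
    qq,e=ik(p,M,qq);print(yaw,t,qq.round(1),round(e,4),((qq>LO)&(qq<HI)).all(),p.round(3))
E
```

```text
(array([ 0.65315566, -0.00821986,  0.23925804]), array([[-0.00332804,  0.99999347, -0.00140536],
       [ 0.90627456,  0.00242211, -0.42268258],
       [-0.42267642, -0.00268035, -0.9062767 ]]))
-90 25 [  23.6   28.7   -8.4   25.1  -65.7 -126.7] 0.0 True [ 0.653 -0.002  0.178]
-90 35 [  26.1   30.7  -11.2   33.5  -68.9 -134.2] 0.0 True [ 0.653 -0.005  0.179]
-90 45 [  28.    33.2  -13.5   40.7  -73.4 -140.7] 0.0 True [ 0.653 -0.007  0.182]
-90 55 [  29.4   36.1  -15.3   46.7  -78.6 -146.3] 0.0 True [ 0.653 -0.01   0.184]
-90 62 [  30.1   38.4  -16.4   50.4  -82.6 -149.8] 0.0 True [ 0.653 -0.011  0.186]
-90 66 [  30.4   39.8  -16.9   52.3  -85.1 -151.6] 0.0 True [ 0.653 -0.011  0.187]
-75 25 [  24.2   24.8  -16.5   29.9  -56.9 -117.5] 0.0 True [ 0.644 -0.003  0.178]
-75 35 [  26.5   25.8  -21.6   41.4  -58.3 -128.7] 0.0 True [ 0.645 -0.006  0.179]
-75 45 [  28.1   27.6  -25.6   51.3  -61.9 -138.6] 0.0 True [ 0.645 -0.008  0.182]
-75 55 [  29.3   30.1  -28.7   59.4  -67.3 -147. ] 0.0 True [ 0.646 -0.01   0.184]
-75 62 [  29.9   32.3  -30.3   63.9  -71.8 -152.1] 0.0 True [ 0.646 -0.012  0.186]
-75 66 [  30.2   33.7  -31.1   66.1  -74.6 -154.7] 0.0 True [ 0.646 -0.012  0.187]
-60 25 [  23.6   20.9  -23.9   34.5  -47.8 -107.8] 0.0 True [ 0.636 -0.007  0.178]
-60 35 [  24.8   20.9  -31.4   51.2  -47.1 -123.9] 0.0 True [ 0.637 -0.009  0.179]
-60 45 [  25.1   22.   -37.    66.1  -50.4 -138.2] 0.0 True [ 0.638 -0.011  0.182]
-60 55 [  25.3   24.2  -40.8   77.4  -56.8 -149.7] 0.0 True [ 0.639 -0.013  0.184]
-60 62 [  25.6   26.3  -42.7   83.2  -62.4 -156.3] 0.0 True [ 0.64  -0.014  0.186]
-60 66 [  25.7   27.8  -43.6   85.9  -66.  -159.6] 0.0 True [ 0.64  -0.015  0.187]
```

```bash
python3 -m jog '[[[0.003,0,0.006],[0,-0.6,0]],[[0.007,0,0.015],[0,-1.4,0]],[[0.012,0,0.025],[0,-2.3,0]],[[0.016,0,0.035],[0,-3.2,0]],[[0.02,0,0.043],[0,-4.1,0]],[[0.0225,0,0.048],[0,-5,0]],[[0.0225,0,0.048],[0,-5.9,0]],[[0.0225,0,0.048],[0,-6.8,0]],[[0.0225,0,0.048],[0,-7.3,0]],[[0.0225,0,0.048],[0,-7.5,0]]]'
python3 - <<'E'
from h import *
s=r.sense();print(s['joints'].round(1),s['tcp_pos'],s['ee_rot'].round(3),s['gripper_width']*87)
im,d=r.capture("side");cv2.imwrite('pics/s5.png',im)
im,d=r.capture("scene");cv2.imwrite('pics/s5b.png',im)
for i in range(3):print(r.sense()['wrist_force']);r.capture('wrist')
E
```

```text
time_s: 9.58
tcp_pos: [0.654, -0.0085, 0.1882]
ee_rot: [[-0.001, 1.0, 0.002], [0.462, 0.002, -0.887], [-0.887, 0.0, -0.462]]
wrist_force: [-0.3, -0.4, -3.6]
gripper_width: 0.156
[  30.2   38.6  -16.    50.6  -83.2 -149.7] [ 0.65395844 -0.00845183  0.18815331] [[-0.001  1.     0.002]
 [ 0.462  0.002 -0.887]
 [-0.887  0.    -0.462]] 13.563430709301418
[-0.22025243 -0.79366845 -1.52153632]
[ 0.30466239  0.87505829 -2.78982792]
[ 0.12703931 -0.23583551 -3.188869  ]
```

View pics/s5.png

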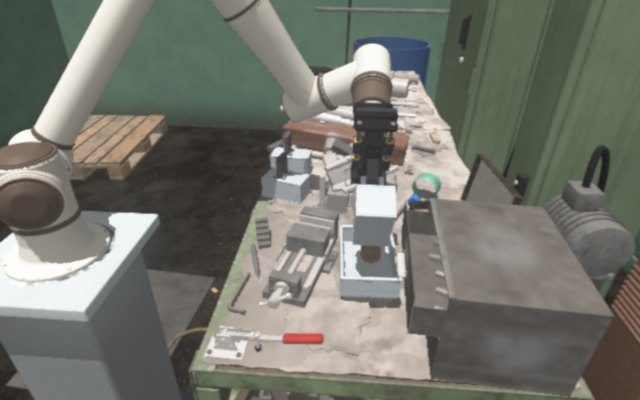

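View pics/s5b.png

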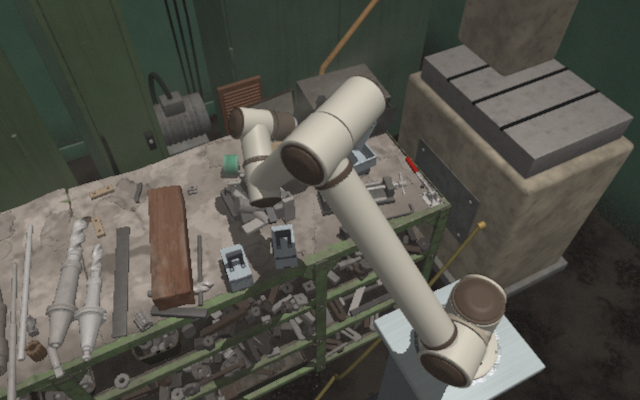

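```bash
python3 -m jog '[[[-0.012,0,-0.006],[0,0,0]],[[-0.03,0,-0.016],[0,0.9,0]],[[-0.05,0,-0.026],[0,2.2,0]],[[-0.07,0,-0.037],[0,3.6,0]],[[-0.09,0,-0.047],[0,5.0,0]],[[-0.098,0,-0.051],[0,6.4,0]],[[-0.098,0,-0.051],[0,7.8,0]],[[-0.098,0,-0.051],[0,9.2,0]],[[-0.098,0,-0.051],[0,10.6,0]],[[-0.098,0,-0.051],[0,12,0]]]'
python3 - <<'E'
from h import *
s=r.sense();print(s['joints'].round(1),s['tcp_pos'],s['ee_rot'].round(3),s['gripper_width']*87)
im,d=r.capture("side");cv2.imwrite('pics/s6.png',im)
for o in r.cut_out('pan','side')[:1]:
    P=world('side',d,o['region']);print(np.percentile(P,[1,5,50,95,99],axis=0).round(3))
E
```

```text
time_s: 10.67
tcp_pos: [0.652, -0.009, 0.3026]
ee_rot: [[-0.002, 1.0, 0.003], [0.999, 0.002, -0.037], [-0.037, 0.003, -0.999]]
wrist_force: [-0.4, -1.0, -4.1]
gripper_width: 0.157
[  14.4   22.5   11.6    2.2  -79.5 -104.7] [ 0.65201848 -0.00904098  0.30257163] [[-0.002  1.     0.003]
 [ 0.999  0.002 -0.037]
 [-0.037  0.003 -0.999]] 13.698977362776008
[[ 0.602 -0.118  0.032]
 [ 0.606 -0.117  0.034]
 [ 0.652 -0.045  0.045]
 [ 0.702  0.041  0.075]
 [ 0.706  0.043  0.076]]
```

View pics/s6.png

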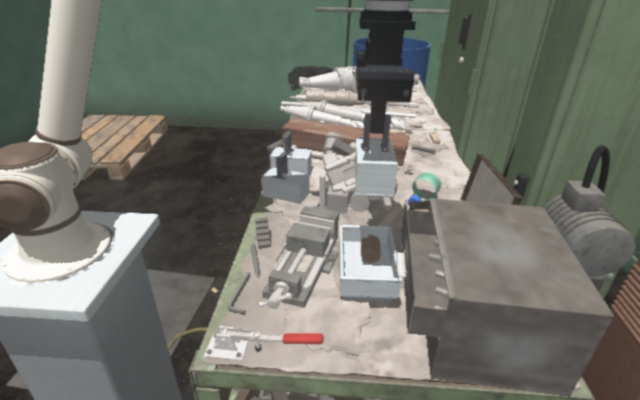

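```bash
cat >> kin.py <<'E'
def delta(s,p,M):
    R=np.array(s['ee_rot']);return (R.T@(p-np.array(s['tcp_pos']))).round(4),(np.degrees(Ro.from_matrix(R.T@M).as_rotvec())/5).round(2)
E
python3 - <<'E'
from kin import *; from station import r
s=r.sense()
for yaw,g in [(-40,(.58,.08,.32)),(12,(.461,.196,.32))]:
    print(delta(s,*pose(yaw,0,g)))
E
```

```text
(array([ 0.0922, -0.0731, -0.0015]), array([ -0.15,   0.45, -10.05]))
(array([ 0.2075, -0.1926, -0.0067]), array([ -0.37,   0.38, -20.45]))
```

```bash
python3 -m jog '[[[0.01,-0.008,0],[0,0.4,-1]],[[0.022,-0.018,0],[0,0.45,-2.3]],[[0.035,-0.03,0],[-0.05,0.45,-3.6]],[[0.05,-0.042,0],[-0.08,0.45,-4.9]],[[0.065,-0.055,0],[-0.1,0.45,-6.2]],[[0.08,-0.068,0],[-0.12,0.45,-7.5]],[[0.095,-0.082,-0.001],[-0.14,0.45,-8.8]],[[0.11,-0.096,-0.002],[-0.16,0.44,-10.1]],[[0.128,-0.112,-0.003],[-0.18,0.44,-11.4]],[[0.145,-0.13,-0.004],[-0.2,0.43,-12.7]]]'
python3 - <<'E'
from kin import *; from station import r
s=r.sense()
for yaw,g in [(12,(.461,.196,.32)),(12,(.461,.196,.1095))]:
    print(delta(s,*pose(yaw,0,g)))
E
```

```text
time_s: 11.6
tcp_pos: [0.5214, 0.1359, 0.2974]
ee_rot: [[-0.898, 0.44, -0.005], [0.44, 0.898, -0.007], [0.002, -0.009, -1.0]]
wrist_force: [-0.6, -0.5, -2.9]
gripper_width: 0.16
(array([ 0.0807,  0.0273, -0.0037]), array([-0.09, -0.05, -7.62]))
(array([0.0804, 0.0291, 0.2068]), array([-0.09, -0.05, -7.62]))
```

```bash
python3 -m jog '[[[0.018,0.006,0],[0,0,-1.3]],[[0.035,0.012,0],[0,0,-2.6]],[[0.052,0.018,0],[-0.05,0,-3.9]],[[0.068,0.023,0],[-0.06,0,-5.2]],[[0.08,0.028,0.01],[-0.08,-0.05,-6.5]],[[0.0805,0.028,0.03],[-0.09,-0.05,-7.6]],[[0.0805,0.028,0.06],[-0.09,-0.05,-7.6]],[[0.0805,0.028,0.09],[-0.09,-0.05,-7.6]],[[0.0805,0.028,0.12],[-0.09,-0.05,-7.6]],[[0.0805,0.028,0.14],[-0.09,-0.05,-7.6]]]'
python3 - <<'E'
from kin import *; from station import r
s=r.sense()
print(delta(s,*pose(12,0,(.461,.196,.1085))))
E
```

```text
time_s: 12.43
tcp_pos: [0.4606, 0.1948, 0.1549]
ee_rot: [[-0.98, -0.201, -0.003], [-0.201, 0.98, -0.001], [0.003, -0.001, -1.0]]
wrist_force: [-0.5, -0.5, -2.8]
gripper_width: 0.157
(array([-0.0009,  0.0012,  0.0654]), array([-0.01, -0.04, -0.08]))
```

```bash
python3 -m jog '[[[0,0.001,0.015],[0,0,0]],[[0,0.001,0.032],[0,0,0]],[[0,0.001,0.045],[0,0,0]],[[0,0.001,0.054],[0,0,0]],[[0,0.001,0.059],[0,0,0]],[[0,0.001,0.062],[0,0,0]],[[0,0.001,0.064],[0,0,0]],[[0,0.001,0.065],[0,0,0]],[[0,0.001,0.066],[0,0,0]],[[0,0.001,0.066],[0,0,0]]]'
```

```text
time_s: 13.27
tcp_pos: [0.4629, 0.1974, 0.0911]
ee_rot: [[-0.98, -0.199, 0.001], [-0.199, 0.98, 0.003], [-0.002, 0.003, -1.0]]
wrist_force: [0.2, -1.5, -2.6]
gripper_width: 0.158
```

```bash
python3 -m jog '[[[0,0,0.001],[0,0,0]],[[0,0,0.002],[0,0,0]],[[0,0,0.003],[0,0,0]],[[0,0,0.003],[0,0,0]],[[0,0,0.003],[0,0,0]],[[0,0,0.003],[0,0,0]],[[0,0,0.003],[0,0,0]],[[0,0,0.003],[0,0,0]],[[0,0,0.003],[0,0,0]],[[0,0,0.003],[0,0,0]]]'
```

```text
time_s: 14.1
tcp_pos: [0.4628, 0.1975, 0.0882]
ee_rot: [[-0.98, -0.2, 0.001], [-0.2, 0.98, 0.003], [-0.002, 0.002, -1.0]]
wrist_force: [-2.8, -1.9, 6.8]
gripper_width: 0.158
```

```bash
python3 -m jog '[[[0,0,0],[0,0,0]],[[0,0,0],[0,0,0]],[[0,0,0],[0,0,0]],[[0,0,0],[0,0,0]],[[0,0,-0.01],[0,0,0]],[[0,0,-0.03],[0,0,0]],[[0,0,-0.06],[0,0,0]],[[0,0,-0.085],[0,0,0]],[[0,0,-0.085],[0,0,0]],[[0,0,-0.085],[0,0,0]]]' 0.05
python3 - <<'E'
from h import *; from kin import *
s=r.sense();print(s['tcp_pos'],s['wrist_force'])
im,d=r.capture("side");cv2.imwrite('pics/s7.png',im)
print(delta(s,*pose(-17.5,0,(.4445,.2865,.19))))
print(delta(s,*pose(-17.5,0,(.4445,.2865,.1065))))
E
```

```text
time_s: 14.93
tcp_pos: [0.4633, 0.1979, 0.1741]
ee_rot: [[-0.98, -0.199, 0.004], [-0.199, 0.98, 0.005], [-0.005, 0.005, -1.0]]
wrist_force: [0.1, -1.4, -0.2]
gripper_width: 0.572
[0.4633093  0.19788617 0.17407317] [ 0.06991032 -1.41345889 -0.20373373]
(array([0.0008, 0.0906, 0.0035]), array([0.06, 0.04, 5.8 ]))
(array([0.0012, 0.0902, 0.087 ]), array([0.06, 0.04, 5.8 ]))
```

View pics/s7.png

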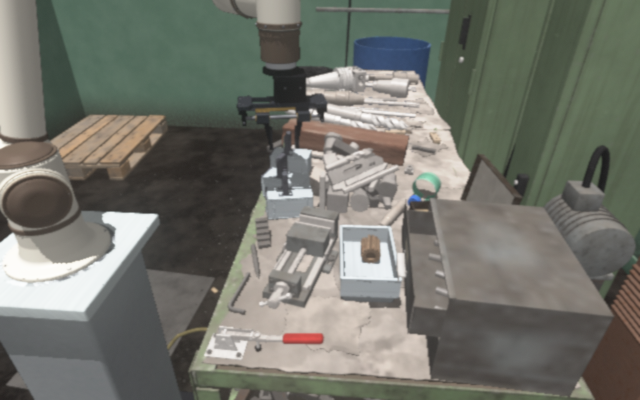

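```bash
python3 -m jog '[[[0,0.02,0],[0,0,1.1]],[[0,0.05,0],[0,0,2.3]],[[0.001,0.08,0],[0,0,3.5]],[[0.001,0.09,0],[0,0,4.7]],[[0.001,0.09,0],[0.06,0.04,5.8]],[[0.001,0.09,0],[0.06,0.04,5.8]],[[0.001,0.09,0],[0.06,0.04,5.8]],[[0.001,0.09,0],[0.06,0.04,5.8]],[[0.001,0.09,0],[0.06,0.04,5.8]],[[0.001,0.09,0],[0.06,0.04,5.8]]]' 0.05
python3 - <<'E'
from h import *; from kin import *
s=r.sense();print(s['tcp_pos'],s['ee_rot'].round(3))
im,d=r.capture("wrist");cv2.imwrite('pics/w2.png',im)
A=world('wrist',d,d>0,state=s)
c=(.444,.285)
B=A[(np.hypot(A[:,0]-c[0],A[:,1]-c[1])<.045)&(A[:,2]>.1)&(A[:,2]<.122)]
b=np.hstack(cv2.minAreaRect(B[:,:2].astype(np.float32)*1000));print(b.round(1))
print(delta(s,*pose(-17.5,0,(.4445,.285,.1065))))
E
```

```text
time_s: 15.82
tcp_pos: [0.4437, 0.2846, 0.1727]
ee_rot: [[-0.954, 0.3, -0.003], [0.3, 0.954, -0.003], [0.002, -0.004, -1.0]]
wrist_force: [0.1, 0.3, -0.1]
gripper_width: 0.572
[0.4436673  0.28462134 0.17273749] [[-0.954  0.3   -0.003]
 [ 0.3    0.954 -0.003]
 [ 0.002 -0.004 -1.   ]]
[443.1 284.6  43.7  13.7  72.5]
(array([-0.0009,  0.0009,  0.0852]), array([-0.04, -0.03,  0.  ]))
```

View pics/w2.png

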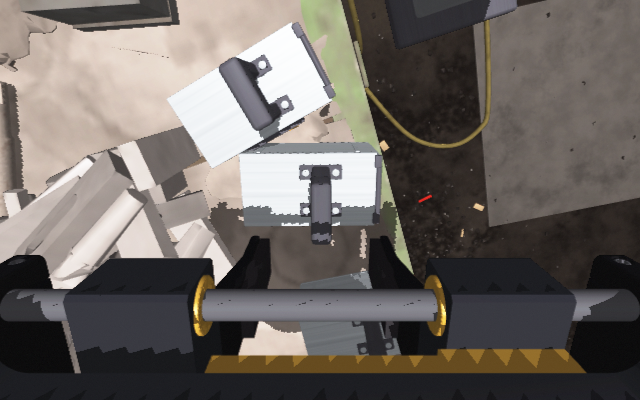

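```bash
python3 -m jog '[[[0,0,0.025],[0,0,0]],[[0,0,0.05],[0,0,0]],[[0,0,0.07],[0,0,0]],[[0,0,0.08],[0,0,0]],[[0,0,0.084],[0,0,0]],[[0,0,0.084],[0,0,0]],[[0,0,0.084],[0,0,0]],[[0,0,0.084],[0,0,0]],[[0,0,0.084],[0,0,0]],[[0,0,0.084],[0,0,0]]]' && python3 -m jog '[[[0,0,0],[0,0,0]],[[0,0,0],[0,0,0]],[[0,0,0],[0,0,0]],[[0,0,0],[0,0,0]],[[0,0,0],[0,0,0]],[[0,0,0],[0,0,0]],[[0,0,0],[0,0,0]],[[0,0,0],[0,0,0]],[[0,0,-0.005],[0,0,0]],[[0,0,-0.015],[0,0,0]]]' 0
```

```text
time_s: 16.7
tcp_pos: [0.4437, 0.2853, 0.0898]
ee_rot: [[-0.954, 0.301, -0.002], [0.301, 0.954, -0.001], [0.001, -0.002, -1.0]]
wrist_force: [0.0, 0.2, -0.9]
gripper_width: 0.57
time_s: 17.53
tcp_pos: [0.4423, 0.284, 0.1027]
ee_rot: [[-0.954, 0.301, -0.006], [0.301, 0.954, -0.005], [0.004, -0.007, -1.0]]
wrist_force: [-0.2, 0.4, -3.8]
gripper_width: 0.158
```

```bash
python3 -m jog '[[[0,0,-0.012],[0,0,0]],[[0,0,-0.025],[0,0,0]],[[0,0,-0.04],[0,0,0]],[[0,0,-0.05],[0,0,0]],[[0,0,-0.055],[0,0,0]],[[0,0,-0.055],[0,0,0]],[[0,0,-0.055],[0,0,0]],[[0,0,-0.055],[0,0,0]],[[0,0,-0.055],[0,0,0]],[[0,0,-0.055],[0,0,0]]]'
python3 - <<'E'
from h import *
F=[]
for i in range(4):
    F.append(r.sense()['wrist_force']); im,d=r.capture("side")
cv2.imwrite('pics/s8.png',im)
print(np.round(F,2))
E
```

```text
time_s: 18.37
tcp_pos: [0.4433, 0.2848, 0.1581]
ee_rot: [[-0.954, 0.301, -0.004], [0.301, 0.954, -0.004], [0.003, -0.005, -1.0]]
wrist_force: [-0.3, 0.6, -2.7]
gripper_width: 0.161
[[-0.27  0.63 -2.74]
 [ 0.68 -0.17 -2.58]
 [-0.54 -1.   -3.46]
 [ 0.19 -0.75 -3.93]]
```

View pics/s8.png

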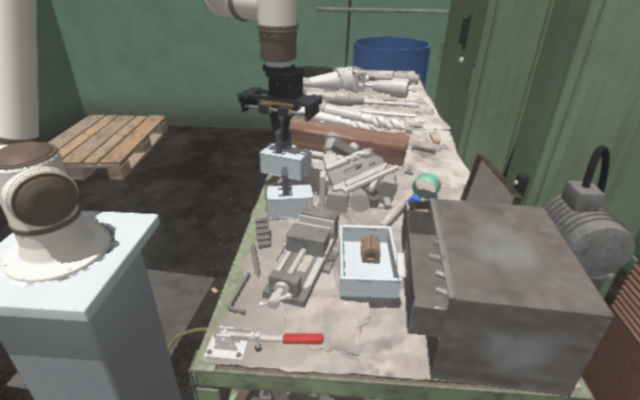

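```bash
python3 -m jog '[[[0,0,0.015],[0,0,0]],[[0,0,0.032],[0,0,0]],[[0,0,0.047],[0,0,0]],[[0,0,0.057],[0,0,0]],[[0,0,0.063],[0,0,0]],[[0,0,0.066],[0,0,0]],[[0,0,0.068],[0,0,0]],[[0,0,0.069],[0,0,0]],[[0,0,0.070],[0,0,0]],[[0,0,0.070],[0,0,0]]]'
```

```text
time_s: 19.4
tcp_pos: [0.4436, 0.2851, 0.0893]
ee_rot: [[-0.954, 0.301, -0.002], [0.301, 0.954, -0.002], [0.002, -0.002, -1.0]]
wrist_force: [-0.5, 0.5, -2.7]
gripper_width: 0.159
```

```bash
python3 -m jog '[[[0,0,0.001],[0,0,0]],[[0,0,0.0015],[0,0,0]],[[0,0,0.002],[0,0,0]],[[0,0,0.002],[0,0,0]],[[0,0,0.002],[0,0,0]],[[0,0,0.002],[0,0,0]],[[0,0,0.002],[0,0,0]],[[0,0,0.002],[0,0,0]],[[0,0,0.002],[0,0,0]],[[0,0,0.002],[0,0,0]]]'
```

```text
time_s: 20.23
tcp_pos: [0.4435, 0.2854, 0.0885]
ee_rot: [[-0.954, 0.3, -0.002], [0.3, 0.954, -0.002], [0.001, -0.002, -1.0]]
wrist_force: [-3.9, -0.1, 5.8]
gripper_width: 0.164
```

```bash
python3 -m jog '[[[0,0,0],[0,0,0]],[[0,0,0],[0,0,0]],[[0,0,0],[0,0,0]],[[0,0,0],[0,0,0]],[[0,0,-0.01],[0,0,0]],[[0,0,-0.03],[0,0,0]],[[0,0,-0.06],[0,0,0]],[[0,0,-0.085],[0,0,0]],[[0,0,-0.085],[0,0,0]],[[0,0,-0.085],[0,0,0]]]' 0.05
python3 - <<'E'
from kin import *; from station import r
s=r.sense();print(delta(s,*pose(-3.5,0,(.438,.43,.19))))
E
```

```text
time_s: 21.07
tcp_pos: [0.4444, 0.2859, 0.1741]
ee_rot: [[-0.954, 0.301, -0.0], [0.301, 0.954, 0.001], [0.0, 0.001, -1.0]]
wrist_force: [-0.8, -0.2, -0.4]
gripper_width: 0.572
(array([0.0494, 0.1355, 0.0033]), array([ 0.01, -0.  , -2.8 ]))
```

```bash
python3 -m jog '[[[0.01,0.027,0],[0,0,-0.7]],[[0.02,0.055,0],[0,0,-1.4]],[[0.03,0.082,0],[0,0,-2.1]],[[0.04,0.11,0],[0,0,-2.8]],[[0.049,0.135,0],[0,0,-2.8]],[[0.049,0.135,0],[0,0,-2.8]],[[0.049,0.135,0],[0,0,-2.8]],[[0.049,0.135,0],[0,0,-2.8]],[[0.049,0.135,0],[0,0,-2.8]],[[0.049,0.135,0],[0,0,-2.8]]]' 0.05
python3 - <<'E'
from h import *; from kin import *
s=r.sense()
im,d=r.capture("wrist");cv2.imwrite('pics/w3.png',im)
A=world('wrist',d,d>0,state=s)
c=(.438,.43)
B=A[(np.hypot(A[:,0]-c[0],A[:,1]-c[1])<.045)&(A[:,2]>.1)&(A[:,2]<.122)]
b=np.hstack(cv2.minAreaRect(B[:,:2].astype(np.float32)*1000));print(b.round(1))
yaw=b[4]-90 if b[4]>45 else b[4]
print(delta(s,*pose(yaw,0,(b[0]/1000,b[1]/1000,.1065))))
E
```

```text
time_s: 21.9
tcp_pos: [0.4375, 0.4274, 0.1715]
ee_rot: [[-0.998, 0.062, -0.003], [0.062, 0.998, -0.003], [0.003, -0.003, -1.0]]
wrist_force: [0.0, -0.4, 0.3]
gripper_width: 0.574
[438.1 429.5  43.8  14.   84.6]
(array([-0.0007,  0.0024,  0.084 ]), array([-0.04, -0.04,  0.37]))
```

View pics/w3.png

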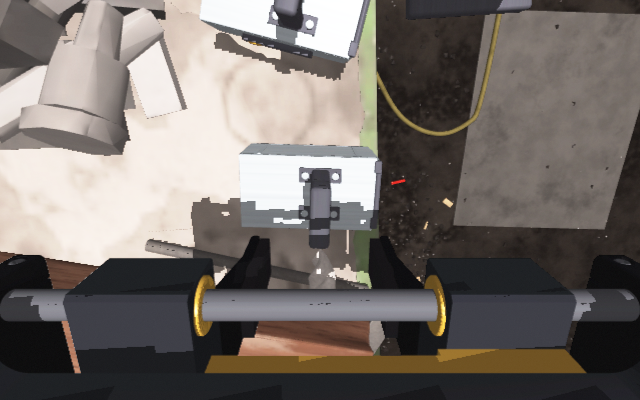

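```bash
python3 -m jog '[[[-0.001,0.002,0.025],[0,0,0.35]],[[-0.001,0.002,0.05],[0,0,0.35]],[[-0.001,0.002,0.07],[0,0,0.35]],[[-0.001,0.002,0.08],[0,0,0.35]],[[-0.001,0.002,0.083],[0,0,0.35]],[[-0.001,0.002,0.083],[0,0,0.35]],[[-0.001,0.002,0.083],[0,0,0.35]],[[-0.001,0.002,0.083],[0,0,0.35]],[[-0.001,0.002,0.083],[0,0,0.35]],[[-0.001,0.002,0.083],[0,0,0.35]]]' && python3 -m jog '[[[0,0,0],[0,0,0]],[[0,0,0],[0,0,0]],[[0,0,0],[0,0,0]],[[0,0,0],[0,0,0]],[[0,0,0],[0,0,0]],[[0,0,0],[0,0,0]],[[0,0,0],[0,0,0]],[[0,0,0],[0,0,0]],[[0,0,-0.005],[0,0,0]],[[0,0,-0.015],[0,0,0]]]' 0 && python3 -m jog '[[[0,0,-0.012],[0,0,0]],[[0,0,-0.03],[0,0,0]],[[0,0,-0.06],[0,0,0]],[[0,0,-0.09],[0,0,0]],[[0,0,-0.12],[0,0,0]],[[0,0,-0.15],[0,0,0]],[[0,0,-0.18],[0,0,0]],[[0,0,-0.19],[0,0,0]],[[0,0,-0.19],[0,0,0]],[[0,0,-0.19],[0,0,0]]]'
python3 - <<'E'
from h import *; from kin import *
F=[]
for i in range(3):
    F.append(r.sense()['wrist_force']); im,d=r.capture("side")
s=r.sense()
cv2.imwrite('pics/s9.png',im)
print(np.round(F,2),s['joints'].round(1))
A=world('side',d,d>0);B=A[(A[:,0]>.61)&(A[:,0]<.7)&(A[:,1]>-.11)&(A[:,1]<.035)]
M=B[B[:,2]>.052];print('mill',M.mean(0).round(3),M.min(0).round(3),M.max(0).round(3),'floor',np.median(B[B[:,2]<.045,2]))
# via-route: keep y up the left? check straight path samples
q=s['joints']
for yaw,t,g in [(-30,0,(.5,.30,.32)),(-60,0,(.58,.13,.32)),(-90,0,(.653,-.02,.32)),(-90,62,(.653,-.02,.20))]:
    p,Mx=pose(yaw,t,g);q,e=ik(p,Mx,q);print(q.round(1),round(e,3),delta(s,p,Mx))
E
```

```text
time_s: 22.78
tcp_pos: [0.4386, 0.4308, 0.0896]
ee_rot: [[-0.996, 0.091, -0.002], [0.091, 0.996, -0.001], [0.002, -0.001, -1.0]]
wrist_force: [0.3, 0.8, 0.4]
gripper_width: 0.576
time_s: 23.62
tcp_pos: [0.4368, 0.4283, 0.1009]
ee_rot: [[-0.996, 0.092, -0.008], [0.093, 0.996, -0.008], [0.007, -0.009, -1.0]]
wrist_force: [-0.2, -0.7, -6.9]
gripper_width: 0.155
time_s: 24.45
tcp_pos: [0.4381, 0.4303, 0.2919]
ee_rot: [[-0.996, 0.092, -0.006], [0.092, 0.996, -0.004], [0.006, -0.004, -1.0]]
wrist_force: [0.6, -1.0, -8.7]
gripper_width: 0.157
[[ 0.56 -1.02 -8.66]
 [ 0.34 -0.48 -7.71]
 [ 0.16 -0.1  -6.62]] [ 59.5  19.2   5.8  -0.1 -77.3 -64.7]
mill [ 0.664 -0.015  0.068] [ 0.642 -0.109  0.052] [0.7   0.034 0.109] floor 0.034602837138237606
[ 46.9  15.4   2.   -0.  -76.6 -76.9] 0.0 (array([-0.0735, -0.1237, -0.0103]), array([-0.11, -0.05,  4.95]))
[ 28.2  16.6   3.6   0.  -77.  -88.2] 0.0 (array([-0.1688, -0.2856, -0.0097]), array([-0.12, -0.03, 10.95]))
[  12.4   22.7   12.5    0.   -79.8 -102.4] 0.0 (array([-0.2553, -0.4283, -0.0091]), array([-1.300e-01,  1.000e-02,  1.695e+01]))
[  27.9   37.3  -18.    52.2  -81.3 -149.4] 0.0 (array([-0.2575, -0.4441,  0.1009]), array([ 8.98, -9.97, 15.21]))
```

View pics/s9.png

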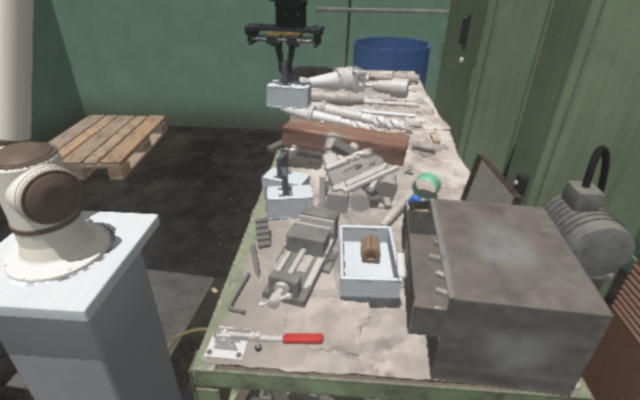

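```bash
python3 -m jog '[[[-0.005,-0.01,0],[0,0,0.5]],[[-0.016,-0.028,-0.003],[0,0,1.4]],[[-0.032,-0.055,-0.006],[0,0,2.5]],[[-0.05,-0.085,-0.008],[-0.05,0,3.7]],[[-0.068,-0.115,-0.01],[-0.1,0,4.9]],[[-0.086,-0.145,-0.01],[-0.1,0,6.1]],[[-0.104,-0.175,-0.01],[-0.1,0,7.3]],[[-0.122,-0.205,-0.01],[-0.1,0,8.5]],[[-0.14,-0.235,-0.01],[-0.1,0,9.7]],[[-0.158,-0.265,-0.01],[-0.1,0,10.9]]]'
python3 - <<'E'
from kin import *; from station import r
s=r.sense();print(s['tcp_pos'])
for yaw,t,g in [(-90,0,(.653,-.035,.32)),(-90,20,(.653,-.035,.28))]:
    p,Mx=pose(yaw,t,g);print(delta(s,p,Mx))
E
```

```text
time_s: 25.43
tcp_pos: [0.5719, 0.1507, 0.3018]
ee_rot: [[-0.499, 0.866, -0.002], [0.866, 0.499, 0.003], [0.004, -0.0, -1.0]]
wrist_force: [0.8, 0.9, -7.4]
gripper_width: 0.161
[0.57193383 0.15072381 0.30178336]
(array([-0.2014, -0.0225,  0.    ]), array([-0.01, -0.04,  5.99]))
(array([-0.2072, -0.0258,  0.0389]), array([ 1.03, -3.95,  5.93]))
```

```bash
python3 -m jog '[[[-0.022,-0.003,0],[0,0,0.9]],[[-0.045,-0.005,0],[0,0,1.9]],[[-0.07,-0.008,0],[0,0,2.9]],[[-0.095,-0.011,0],[0,0,3.9]],[[-0.12,-0.014,0],[0,0,4.8]],[[-0.145,-0.017,0],[0,0,5.5]],[[-0.168,-0.019,0],[0,0,6]],[[-0.185,-0.021,0],[0,0,6]],[[-0.197,-0.022,0],[0,0,6]],[[-0.201,-0.0225,0],[0,0,6]]]'
python3 - <<'E'
from kin import *; from station import r
s=r.sense();print(s['tcp_pos'],s['joints'].round(1))
for yaw,t,g in [(-90,25,(.653,-.035,.26)),(-90,62,(.653,-.035,.197))]:
    p,Mx=pose(yaw,t,g);print(delta(s,p,Mx))
E
```

```text
time_s: 26.27
tcp_pos: [0.6541, -0.0341, 0.3008]
ee_rot: [[-0.003, 1.0, -0.002], [1.0, 0.003, 0.004], [0.004, -0.002, -1.0]]
wrist_force: [0.1, 1.2, -7.0]
gripper_width: 0.154
[ 0.65410955 -0.03409025  0.30077603] [  11.    23.    13.1   -0.2  -80.1 -100.8]
(array([-0.0092, -0.001 ,  0.058 ]), array([-0.02, -5.04,  0.03]))
(array([-0.0181, -0.0009,  0.1126]), array([-1.000e-02, -1.244e+01,  4.000e-02]))
```

```bash
python3 -m jog '[[[0,0,0],[0,-0.3,0]],[[0,0,0.01],[0,-0.8,0]],[[-0.001,0,0.02],[0,-1.4,0]],[[-0.002,0,0.03],[0,-2,0]],[[-0.004,0,0.036],[0,-2.6,0]],[[-0.005,0,0.042],[0,-3.2,0]],[[-0.006,0,0.047],[0,-3.8,0]],[[-0.008,0,0.052],[0,-4.4,0]],[[-0.009,0,0.056],[0,-4.8,0]],[[-0.009,0,0.058],[0,-5,0]]]'
python3 - <<'E'
from kin import *; from station import r
s=r.sense();print(s['tcp_pos'],s['joints'].round(1))
for yaw,t,g in [(-90,62,(.653,-.035,.197))]:
    p,Mx=pose(yaw,t,g);print(delta(s,p,Mx))
E
```

```text
time_s: 27.1
tcp_pos: [0.6533, -0.0395, 0.2428]
ee_rot: [[-0.006, 1.0, 0.002], [0.908, 0.006, -0.419], [-0.419, -0.001, -0.908]]
wrist_force: [-1.4, -0.5, -8.6]
gripper_width: 0.157
[ 0.65329325 -0.03951497  0.24277793] [  20.5   25.4   -4.    24.5  -71.3 -120.3]
(array([ 0.0118, -0.0003,  0.0548]), array([ 0.04, -7.45,  0.06]))
```

```bash
python3 -m jog '[[[0.002,0,0.006],[0,-0.6,0]],[[0.004,0,0.015],[0,-1.4,0]],[[0.006,0,0.025],[0,-2.3,0]],[[0.008,0,0.035],[0,-3.2,0]],[[0.01,0,0.045],[0,-4.1,0]],[[0.012,0,0.052],[0,-5,0]],[[0.012,0,0.054],[0,-5.9,0]],[[0.012,0,0.054],[0,-6.8,0]],[[0.012,0,0.054],[0,-7.3,0]],[[0.012,0,0.054],[0,-7.5,0]]]'
python3 - <<'E'
from h import *
for i in range(6):
    im,d=r.capture("side")
    print(r.sense()['wrist_force'].round(2))
cv2.imwrite('pics/s10.png',im);s=r.sense();print(s['tcp_pos'],s['ee_rot'].round(3))
E
```

```text
time_s: 27.93
tcp_pos: [0.6553, -0.0514, 0.1904]
ee_rot: [[-0.002, 1.0, 0.008], [0.465, 0.008, -0.885], [-0.885, 0.002, -0.465]]
wrist_force: [1.2, -0.5, -2.8]
gripper_width: 0.156
[-0.08 -0.37 -2.52]
[-0.74  0.55 -2.54]
[ 0.26  0.43 -2.37]
[-0.46  0.57 -2.7 ]
[-0.06 -0.87 -1.6 ]
[-0.76 -0.64 -2.65]
[ 0.65471417 -0.05281939  0.19219095] [[ 0.002  1.     0.006]
 [ 0.468  0.004 -0.884]
 [-0.884  0.004 -0.468]]
```

View pics/s10.png

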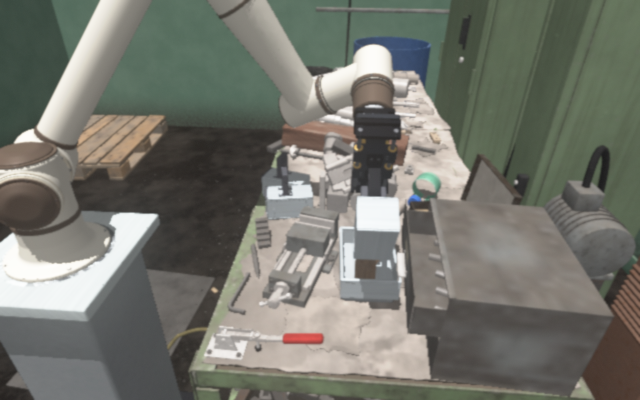

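```bash
python3 -m jog '[[[-0.012,0,-0.006],[0,0,0]],[[-0.03,0,-0.016],[0,0.6,0]],[[-0.05,0,-0.026],[0,1.9,0]],[[-0.07,0,-0.037],[0,3.3,0]],[[-0.09,0,-0.047],[0,4.7,0]],[[-0.098,0,-0.051],[0,6.1,0]],[[-0.098,0,-0.051],[0,7.5,0]],[[-0.098,0,-0.051],[0,8.9,0]],[[-0.098,0,-0.051],[0,10.3,0]],[[-0.098,0,-0.051],[0,11.7,0]]]'
python3 - <<'E'
from h import *; from kin import *
im,d=r.capture("side");cv2.imwrite('pics/s11.png',im)
A=world('side',d,d>0);B=A[(A[:,0]>.61)&(A[:,0]<.7)&(A[:,1]>-.11)&(A[:,1]<.035)]
print('floor',np.median(B[B[:,2]<.042,2]))
s=r.sense();print(s['tcp_pos'])
for yaw,t,g in [(-40,0,(.53,.24,.32)),(-5,0,(.438,.43,.32))]:
    p,Mx=pose(yaw,t,g);print(delta(s,p,Mx))
E
```

```text
time_s: 29.07
tcp_pos: [0.6532, -0.053, 0.3048]
ee_rot: [[-0.006, 1.0, 0.005], [0.998, 0.007, -0.059], [-0.059, 0.004, -0.998]]
wrist_force: [0.1, -0.9, -2.7]
gripper_width: 0.157
floor 0.03035301171187057
[ 0.65375297 -0.05576965  0.30607074]
(array([ 0.2957, -0.1235, -0.0113]), array([-0.18,  0.6 , -9.99]))
(array([ 0.4855, -0.2153, -0.022 ]), array([ -0.38,   0.55, -16.99]))
```

View pics/s11.png

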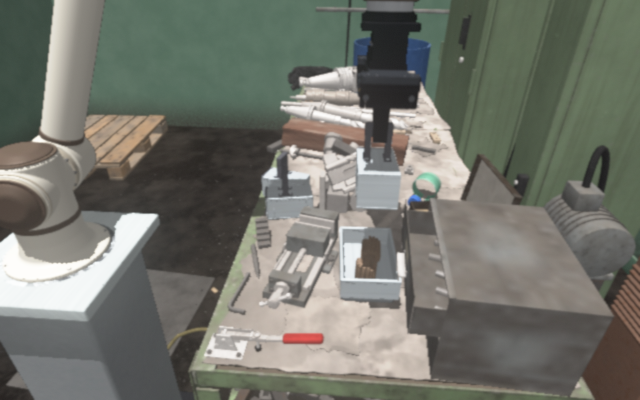

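Both mills are in the pan (around (368,255)). The floor is now at 30 mm, about 9 mm sunk against an expected 7.5–9.4. Next I return the tin.

```bash
python3 -m jog '[[[0.01,-0.005,0],[0,0.5,-0.5]],[[0.03,-0.013,0],[0,0.6,-1.5]],[[0.06,-0.025,-0.003],[0,0.6,-2.6]],[[0.09,-0.038,-0.005],[-0.05,0.6,-3.7]],[[0.12,-0.051,-0.007],[-0.08,0.6,-4.8]],[[0.15,-0.064,-0.008],[-0.1,0.6,-5.9]],[[0.18,-0.077,-0.009],[-0.12,0.6,-7]],[[0.21,-0.09,-0.01],[-0.14,0.6,-8.1]],[[0.24,-0.102,-0.011],[-0.16,0.6,-9.2]],[[0.27,-0.114,-0.012],[-0.18,0.6,-10.2]]]'
python3 - <<'E'
from kin import *; from station import r
s=r.sense();print(s['tcp_pos'])
for yaw,t,g in [(-5,0,(.438,.43,.32)),(-5,0,(.438,.43,.18))]:
    p,Mx=pose(yaw,t,g);print(delta(s,p,Mx))
E
```

```text
time_s: 29.95
tcp_pos: [0.5372, 0.2167, 0.2972]
ee_rot: [[-0.783, 0.622, -0.006], [0.622, 0.783, -0.014], [-0.003, -0.015, -1.0]]
wrist_force: [0.7, 0.4, -3.5]
gripper_width: 0.16
[0.53723245 0.21668904 0.29723828]
(array([ 0.2103,  0.1053, -0.006 ]), array([-0.18, -0.01, -6.69]))
(array([0.2108, 0.1073, 0.1339]), array([-0.18, -0.01, -6.69]))
```

```bash
python3 -m jog '[[[0.025,0.012,-0.003],[0,0,-1]],[[0.055,0.028,-0.003],[-0.05,0,-2]],[[0.085,0.042,-0.003],[-0.1,0,-3.1]],[[0.115,0.057,-0.003],[-0.12,0,-4.2]],[[0.145,0.072,-0.003],[-0.15,0,-5.3]],[[0.17,0.085,-0.003],[-0.18,0,-6.2]],[[0.19,0.095,-0.003],[-0.18,0,-6.7]],[[0.205,0.103,-0.003],[-0.18,0,-6.7]],[[0.21,0.105,-0.003],[-0.18,0,-6.7]],[[0.2105,0.106,0],[-0.18,0,-6.7]]]'
python3 - <<'E'
from kin import *; from station import r
s=r.sense()
p,Mx=pose(-5,0,(.438,.43,.1085));print(delta(s,p,Mx))
E
```

```text
time_s: 30.78
tcp_pos: [0.4406, 0.4312, 0.2945]
ee_rot: [[-0.996, 0.091, 0.0], [0.091, 0.996, 0.002], [0.0, 0.002, -1.0]]
wrist_force: [0.1, -0.3, -1.6]
gripper_width: 0.159
(array([ 0.0024, -0.0018,  0.205 ]), array([ 0.02, -0.  , -0.04]))
```

```bash
python3 -m jog '[[[0.001,0,0.015],[0,0,0]],[[0.001,0,0.04],[0,0,0]],[[0.001,0,0.07],[0,0,0]],[[0.001,0,0.1],[0,0,0]],[[0.001,0,0.13],[0,0,0]],[[0.001,0,0.155],[0,0,0]],[[0.001,0,0.175],[0,0,0]],[[0.001,0,0.187],[0,0,0]],[[0.001,0,0.192],[0,0,0]],[[0.001,0,0.194],[0,0,0]]]'
```

```text
time_s: 31.62
tcp_pos: [0.4403, 0.4296, 0.0988]
ee_rot: [[-0.996, 0.093, -0.002], [0.093, 0.996, -0.001], [0.002, -0.001, -1.0]]
wrist_force: [-0.6, -0.1, -1.6]
gripper_width: 0.159
```

```bash
python3 -m jog '[[[0,0,0.002],[0,0,0]],[[0,0,0.004],[0,0,0]],[[0,0,0.006],[0,0,0]],[[0,0,0.007],[0,0,0]],[[0,0,0.008],[0,0,0]],[[0,0,0.009],[0,0,0]],[[0,0,0.01],[0,0,0]],[[0,0,0.011],[0,0,0]],[[0,0,0.011],[0,0,0]],[[0,0,0.011],[0,0,0]]]'
```

```text
time_s: 32.45
tcp_pos: [0.4399, 0.4312, 0.0886]
ee_rot: [[-0.996, 0.091, -0.001], [0.091, 0.996, 0.001], [0.001, 0.001, -1.0]]
wrist_force: [-0.1, -0.0, -1.7]
gripper_width: 0.161
```

```bash
python3 -m jog '[[[0,0,0.001],[0,0,0]],[[0,0,0.0015],[0,0,0]],[[0,0,0.002],[0,0,0]],[[0,0,0.002],[0,0,0]],[[0,0,0.002],[0,0,0]],[[0,0,0.002],[0,0,0]],[[0,0,0.002],[0,0,0]],[[0,0,0.002],[0,0,0]],[[0,0,0.002],[0,0,0]],[[0,0,0.002],[0,0,0]]]'
```

```text
time_s: 33.28
tcp_pos: [0.4399, 0.4318, 0.0882]
ee_rot: [[-0.996, 0.091, 0.0], [0.091, 0.996, 0.003], [0.0, 0.003, -1.0]]
wrist_force: [-4.6, 0.4, 6.2]
gripper_width: 0.155
```

```bash
python3 -m jog '[[[0,0,0],[0,0,0]],[[0,0,0],[0,0,0]],[[0,0,0],[0,0,0]],[[0,0,0],[0,0,0]],[[0,0,-0.01],[0,0,0]],[[0,0,-0.03],[0,0,0]],[[0,0,-0.06],[0,0,0]],[[0,0,-0.09],[0,0,0]],[[0,0,-0.12],[0,0,0]],[[0,0,-0.13],[0,0,0]]]' 0.05
python3 - <<'E'
from h import *
for n in ('side','scene'):
    im,d=r.capture(n);cv2.imwrite(f'pics/f{n}.png',im)
    A=world(n,d,d>0)
    for c in [(.461,.197),(.444,.285),(.438,.43)]:
        B=A[(np.hypot(A[:,0]-c[0],A[:,1]-c[1])<.04)&(A[:,2]>.1)&(A[:,2]<.125)]
        T=A[(np.hypot(A[:,0]-c[0],A[:,1]-c[1])<.06)&(A[:,2]>.05)&(A[:,2]<.065)]
        X=np.c_[T[:,:2],np.ones(len(T))];co=np.linalg.lstsq(X,T[:,2],rcond=None)[0]
        print(n,c,B[:,2].max().round(3),B.mean(0).round(3),'top z',np.median(T[:,2]).round(4),'slope',co[:2].round(3))
    B=A[(A[:,0]>.61)&(A[:,0]<.7)&(A[:,1]>-.11)&(A[:,1]<.035)]
    print('floor',np.median(B[B[:,2]<.042,2]).round(4))
E
```

```text
time_s: 34.12
tcp_pos: [0.4419, 0.4325, 0.2228]
ee_rot: [[-0.996, 0.091, 0.006], [0.091, 0.996, 0.008], [-0.005, 0.009, -1.0]]
wrist_force: [0.1, 0.7, 1.1]
gripper_width: 0.572
side (0.461, 0.197) 0.117 [0.464 0.188 0.111] top z 0.0572 slope [-0.003  0.011]
side (0.444, 0.285) 0.117 [0.443 0.277 0.11 ] top z 0.0573 slope [0.008 0.03 ]
side (0.438, 0.43) 0.117 [0.44  0.422 0.11 ] top z 0.0575 slope [0.002 0.041]
floor 0.0303
scene (0.461, 0.197) 0.122 [0.46  0.198 0.113] top z 0.0589 slope [ 0.011 -0.007]
scene (0.444, 0.285) 0.123 [0.44  0.285 0.113] top z 0.0588 slope [ 0.007 -0.007]
scene (0.438, 0.43) 0.121 [0.437 0.431 0.113] top z 0.059 slope [ 0.011 -0.011]
floor nan
  return _methods._mean(a, axis=axis, dtype=dtype,
  ret = ret.dtype.type(ret / rcount)
```

View pics/fside.png

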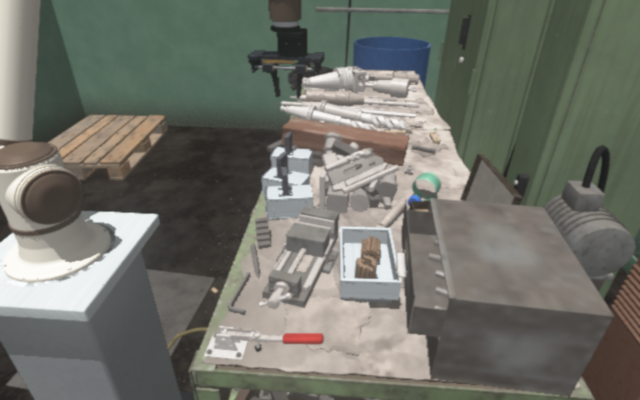

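View pics/fscene.png

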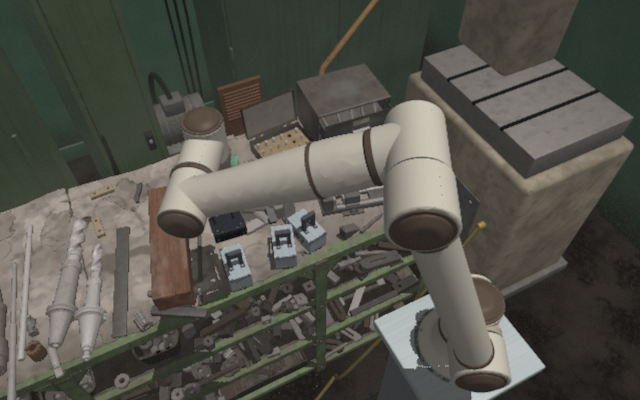

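The side picture shows both mills in the pan at about (371,246) and (365,264). All three tins stand on the bench, and the gripper is clear of them. The three bystanders, at about (263,233), (255,260) and (240,293), are where they started. I hand the job in.

```bash
python3 -c "
from station import r
print(r.finish_job(), r.sense()['time_s'])"
```

```text
the job is handed in; nothing more can be done
the job is handed in; nothing more can be done
```

I tipped both shell mills into the scale pan, put all three tins back upright near where they started, and handed the job in at about 34 s. The hand-in reported no verdict.

- **Weighing:** the tin nearest the vice pulled about 7 N and the far-left one about 7.5 N, so both were loaded. The middle one pulled about 3.2 N, so it was empty; I set it back down without tipping it.
- **Tipping:** each loaded tin was tilted about 62° over the pan. Its weight then fell to about 2.6–3 N, which fits an empty tin.
- **First grasp:** the first grasp missed. The fingers close more slowly than I had allowed for, so I lifted before they reached the bar. Nothing moved and the second try held.

**Last checks:**
- The side camera shows both mills in the pan. The pan floor is at about 30 mm instead of 40 mm, so it has sunk about 9–10 mm against an expected 7.5–9.4 mm for two mills and a 6–11.5 mm limit.
- The scene camera could not confirm the pan because the arm blocked its view.
- The tin tops read 57–59 mm high. The slopes were at most 0.04 rad by the side camera and 0.011 rad by the scene camera, against a limit of 0.12.
- The bystanders look unmoved in the pictures; I did not measure them again.
- I did not read the tell-tales directly.

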